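Raise the sprung stand of the finishing cradle and lay the blank on it

ROBOT

A 6-joint arm with a two-finger parallel gripper is mounted at the origin on a cart in front of the work surface, level with it; the furniture and walls round the work are solid. World frame = base frame: x ahead of the robot, y to its left, z up, the work surface at z = 0. Lengths are in m, angles in rad, forces in N, time in s.
With the tool pointing down it reaches from about 0.35 to 0.775 m from the base axis. Payload 7.3 kg.
Tool frame: the origin (TCP) lies on the mounting face of the last link; the fingertips stand 178 mm ahead of it and the grasp point (between the pads) lies 159 mm ahead of it (robot.tcp_to_tips is the distance from the TCP to the fingertips, in m); z points along the fingers, y is the direction in which the jaws open and shut (so a half turn about z gives the same grasp; the last joint's range is limited). The gripper opens to 92 mm and grips with 3 to 60 N. Pads are 19 mm wide; open, the fingers measure 130 mm over their backs; the gripper's body (75 mm by 190 mm) begins 47 mm behind the grasp point.
Start: joints at [-1.344, 0.342, 1.524, -0, 1.275, -0.146], TCP at [0.191, -0.489, 0.405] pointing down, gripper open.
Joint ranges: [-2.53, 2.53], [-0.77, 2.02], [0.04, 2.7], [-1, 4.14], [0.28, 2.66], [-3.11, 3.11]. Speed limits (rad/s): [2.57, 2.57, 3.14, 3.14, 3.14, 3.14].

INTERFACE

Orientations are given as [roll, pitch, yaw] about the fixed x, y, z axes, in that order (R = Rz(yaw) Ry(pitch) Rx(roll)).
In Python, from cell import robot, viewer gives the robot as it stands.
- The arm moves only by the shell command python3 -m creep 'ROWS' [OPENING] [FORCE]. ROWS is JSON, a list that holds one entry, the list of rows, each a list of 6 numbers: the shift along the world's x, y, z in mm, then the turn, a rotation vector about the world's x, y, z in degrees. A call has 1 to 5 rows; each row shifts and turns the pose as measured when the row begins; what a row does not reach is not made up. A row lasts 1/12 s, in which the tool goes at most 41.7 mm and 7.16 degrees, less where a joint would pass 70% of its speed; a pose out of reach is approached as far as the arm can. A call with a gripper value outside its range is refused whole. OPENING is the closure, from -1 (fully open) to 1 (shut), set as the call begins (- or left out, the last holds). The fingers move at their own pace and stop on an object; FORCE is the grip in N (left out, the last holds). Time passes only in rows, so rows that do not move let the fingers close. It gives the time, the measured TCP pose, the force and the opening at its end, in the units of the state.
- robot.observe(): the state, without advancing time (a new reading comes with each control period).
- viewer.read_camera(name): name is "side" or "top"; returns the picture (384x512x3 uint8, blue, green, red); there is no depth.
- viewer.camera_model(name): a dict with "fx", "fy", "cx", "cy" (pixels), "pose" (4x4, takes a point from camera to world coordinates). Camera axes: x right, y up, looking along -z (the intrinsics and any distortion apply to the point x, -y, -z); pixel columns grow to the right and rows downward; lengths in m; the calibration is good to about 2 mm. A picture is of the moment at which its call begins. camera_model takes no time and is no camera call.
- robot.hand_in(): hands the job in, once; it reports no verdict.
The state is a dict: "time": time; "qpos": joint angles; "qvel": joint speeds; "joint_efforts": joint torques, N m; "tool_pos": TCP position; "tool_rot": TCP orientation; "contact_force": force on the tool from outside, world axes, zero at the start; "torque": the same for the moment, N m; "opening": finger opening in m.
Only numpy, scipy, OpenCV 4.12 (cv2) and the standard library are available. Lean on these libraries where they do the work, as an engineer would, in place of code of your own. Each camera call takes 0.05 s, during which the arm holds its last target. There are 200 camera calls.

TASK

Push the cradle's sprung fold-up stand up past its over-centre point until it snaps against its upright stop, feeling for the snap and easing off at once: never lean on it with more than about 15 N, or its light stop plate bends. Then lay the black ebony blank gently, level and about centred, across the raised stand and the wooden fixed rest, between the horns of both, let go and leave everything else where it stands.

Things in the scene. Friction and masses are not known exactly. Their poses are not given: they have to be found in the camera images.
- cradle: Finishing cradle, screwed to the bench: plywood board 80 (x) x 190 (y) x 12 mm, from y -90 to +100. Origin on the bench between its supports; y runs from the wooden fixed rest (y = -60 mm) to the hinge of the aluminium stand (y = +60 mm), z up.
- rest_top (a point): Middle of the top of the fixed wooden rest, 107 mm above the bench: an upright 44 mm wide, 12 mm thick, topped by a round bar 12 mm in diameter, 68 mm long along cradle x. A horn at each end of the bar rises 8 mm above it, 52 mm clear between the horns. Axes as the cradle's.
- stand_pivot (a point): Hinge axis of the stand, along cradle x, 36 mm above the bench, between steel cheeks (66 mm over all, top 48 mm above the bench). A hand-set stop plate here carries the spring and the raised stop: where the over-centre point and that stop lie differs by 30 degrees between starts, is not measured and must be felt. The raised stop is rigid, some 6 degrees past the over-centre point.
- stand_bar (a point): Centre of the round crossbar (12 mm thick, 68 mm along cradle x) at the stand's free end, 66 mm from the hinge; horns as on the rest. Site z points from hinge to bar. The stand is a plate 30 x 7 mm. Parked, it leans to cradle +y, 50 degrees above level, the bar near the board's end; raised, it stands 7 degrees short of to 23 past upright, bar top level with the rest within 5 mm.
- stand (a joint): Stand angle: 0 rad parked, growing as the bar is pushed up and toward the rest (cradle -y), 0.57 to 1.11 raised, by the stop's setting. A stretched spring holds it at either stop: a push along the bar's arc meets 3 to 7 N, falling to nothing at the over-centre point; there it runs on by itself. Let go too soon, it swings back. A level push rubs on the bar and needs far more force.
- blank_centre (a point): Centre of the ebony blank, a plain black bar 34 (x) x 180 (y) x 11 mm, about 0.1 kg, lying flat and loose on the bench to the right of the cradle; its y axis is its length, z up. Grasp it across its 34 mm width at the middle.
- cup: Bystander: ceramic cup, 83 mm wide, 92 mm high, origin at its underside.
- wax_tin: Bystander: round tin, 71 mm wide, 24 mm high, origin at its underside.
- eraser: Bystander: eraser 20 x 45 x 12 mm, origin at its underside.
- ca_bottle: Bystander: small bottle, 40 mm wide, 109 mm high, origin at its underside.

How it is judged:
By the outcome, as a careful person would: the job done as asked, in the order asked, and still so for the second after the job is handed in, with the robot touching nothing.
It also fails if it takes over 72 s, if anything falls off the work surface, if the arm or the gripper's body presses on something with over 40 N, if the wrist force passes 120 N, or if a joint passes its speed limit or range.

## Working session

There is one attempt and no reset: what is moved stays moved. The work goes in short steps, Python scripts to look and compute and a shell command to move; the robot and the scene stay as the last step left them, time stands still between calls to the robot, and variables do not carry over. Pictures are saved under pics/ and viewed, about 8 in all and at most 12, crops included, and the job is handed in when it is done.

```bash
ls; mkdir -p pics; python3 - <<'E'
from cell import robot, viewer
import cv2,numpy as np
np.set_printoptions(precision=4,suppress=True)
for n in("side","top"):
    cv2.imwrite(f"pics/{n}0.png",viewer.read_camera(n)); m=viewer.camera_model(n); print(n,m)
print(robot.observe())
E
```

```text
pics
side {'fx': 408.0474269593797, 'fy': 408.0474269593797, 'cx': 261.47051473908186, 'cy': 189.8863534736398, 'pose': array([[ 0.8821,  0.164 , -0.4415, -0.1305],
       [-0.4707,  0.3398, -0.8143, -1.1947],
       [ 0.0165,  0.9261,  0.3769,  0.6276],
       [ 0.    ,  0.    ,  0.    ,  1.    ]])}
top {'fx': 476.2485592088973, 'fy': 476.2485592088973, 'cx': 256.33892557492214, 'cy': 190.2280057583494, 'pose': array([[ 0.0392,  0.9474, -0.3176,  0.0314],
       [-0.9992,  0.0388, -0.0074,  0.0003],
       [ 0.0054,  0.3176,  0.9482,  1.5359],
       [ 0.    ,  0.    ,  0.    ,  1.    ]])}
{'time': 0.1, 'qpos': array([-1.344 ,  0.3427,  1.5249,  0.    ,  1.2754, -0.146 ]), 'qvel': array([-0.0001, -0.0006, -0.0013, -0.0014, -0.0028,  0.0004]), 'joint_efforts': array([  0.0012, -43.2003, -24.4696,   0.0719,   0.0526,  -0.0001]), 'tool_pos': array([ 0.1912, -0.4888,  0.4041]), 'tool_rot': array([-3.1402, -0.0002,  0.3728]), 'contact_force': array([0.0831, 0.1254, 0.3472]), 'torque': array([0.0458, 0.0213, 0.0243]), 'opening': 0.09188732617112476}
```

View pics/side0.png

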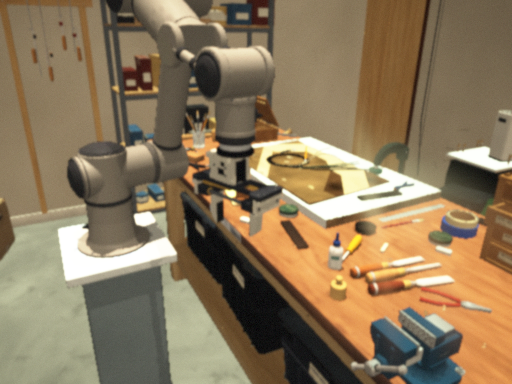

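View pics/top0.png

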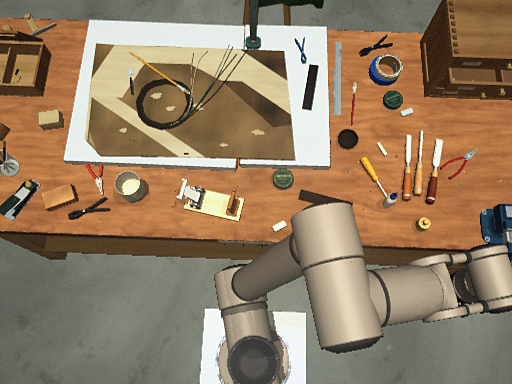

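The top view shows the cradle at about (212,200), with the stand on the left and the wooden rest on the right. The blank is at (325,198), partly near the arm. In the side view the arm hides the cradle. I'll zoom in and compute rough positions.

```bash
cat > h.py <<'E'
import cv2,numpy as np
from cell import robot, viewer
np.set_printoptions(precision=4,suppress=True)
def ray(n,u,v):
    m=viewer.camera_model(n);P=m["pose"]
    d=P[:3,:3]@np.array([(u-m["cx"])/m["fx"],-(v-m["cy"])/m["fy"],-1]);return P[:3,3],d
def plane(n,u,v,z):
    o,d=ray(n,u,v);return o+d*(z-o[2])/d[2]
def tri(a,b):
    A=[];B=[]
    R=[ray(*a),ray(*b)]
    M=np.zeros((3,3));r=np.zeros(3)
    for o,d in R:
        d=d/np.linalg.norm(d);Q=np.eye(3)-np.outer(d,d);M+=Q;r+=Q@o
    p=np.linalg.solve(M,r);return p,[np.linalg.norm(np.cross(p-o,d/np.linalg.norm(d))) for o,d in R]
def proj(n,p):
    m=viewer.camera_model(n);P=m["pose"];c=P[:3,:3].T@(np.array(p)-P[:3,3])
    return np.array([m["cx"]-m["fx"]*c[0]/c[2],m["cy"]+m["fy"]*c[1]/c[2]])
def crop(n,x,y,w,h,s,name):
    i=viewer.read_camera(n)[y:y+h,x:x+w];cv2.imwrite(f"pics/{name}.png",cv2.resize(i,None,fx=s,fy=s,interpolation=cv2.INTER_CUBIC))
E
python3 - <<'E'
from h import *
crop("top",165,165,200,75,4,"t1")
for u,v in((183,205),(243,219),(188,178),(245,187),(212,200),(300,194),(350,200),(325,198)): print(u,v,plane("top",u,v,0.011))
E
```

```text
183 205 [0.4802 0.2548 0.011 ]
243 219 [0.4401 0.0523 0.011 ]
188 178 [0.5765 0.2462 0.011 ]
245 187 [0.5521 0.0509 0.011 ]
212 200 [0.5016 0.1593 0.011 ]
300 194 [ 0.5348 -0.1354  0.011 ]
350 200 [ 0.5205 -0.3034  0.011 ]
325 198 [ 0.5241 -0.2196  0.011 ]
```

View pics/t1.png

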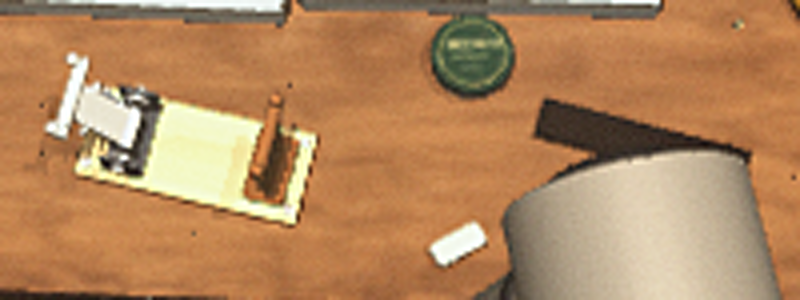

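The crop shows the stand's bar at about (68,95), the rest bar from (277,97) to (258,172), and the board edge yaw at about -11°. The blank is partly hidden by the arm. I'll move the arm over to the left so both cameras see everything.

```bash

python3 -m creep '[[[26,32,0,0,0,4.8],[26,32,0,0,0,4.8],[26,32,0,0,0,4.8],[26,32,0,0,0,4.8],[26,32,0,0,0,4.8]]]' 1 10
python3 -m creep '[[[26,32,0,0,0,4.8],[26,32,0,0,0,4.8],[26,32,0,0,0,4.8],[26,32,0,0,0,4.8],[26,32,0,0,0,4.8]]]'
python3 -m creep '[[[26,32,0,0,0,4.8],[26,32,0,0,0,4.8],[4,40,0,0,0,0],[4,40,0,0,0,0],[4,40,0,0,0,0]]]'
python3 -m creep '[[[4,40,0,0,0,0],[4,40,0,0,0,0],[4,40,0,0,0,0],[4,40,0,0,0,0],[4,40,0,0,0,0]]]'
python3 -m creep '[[[4,40,0,0,0,0],[4,40,0,0,0,0],[4,40,0,0,0,0],[4,40,0,0,0,0],[0,0,0,0,0,0]]]'
python3 - <<'E'
from h import *
crop("side",190,130,200,150,4,"s1"); crop("top",165,165,200,75,4,"t2")
o=robot.observe(); print(o["time"],o["qpos"],o["contact_force"])
E
```

```text
time: 0.57
tool_pos: [0.3192, -0.3293, 0.4019]
tool_rot: [-3.139, 0.001, 0.794]
contact_force: [0.2, -0.8, 0.4]
opening: 0.0631
time: 0.98
tool_pos: [0.4486, -0.1656, 0.4016]
tool_rot: [-3.139, 0.001, 1.233]
contact_force: [0.9, -0.6, -0.8]
opening: 0.0295
time: 1.4
tool_pos: [0.5156, 0.0239, 0.4001]
tool_rot: [-3.139, 0.002, 1.415]
contact_force: [0.9, -0.2, 0.2]
opening: 0.0008
time: 1.82
tool_pos: [0.5342, 0.2314, 0.3988]
tool_rot: [-3.137, 0.003, 1.415]
contact_force: [1.1, -0.6, 0.7]
opening: 0.0007
time: 2.23
tool_pos: [0.5474, 0.4038, 0.3955]
tool_rot: [-3.133, 0.003, 1.421]
contact_force: [-0.2, -0.8, 0.1]
opening: 0.0003
2.3333 [0.5165 0.6438 1.0477 0.0004 1.4602 0.6686] [-0.4899 -1.3025 -1.2529]
```

View pics/s1.png

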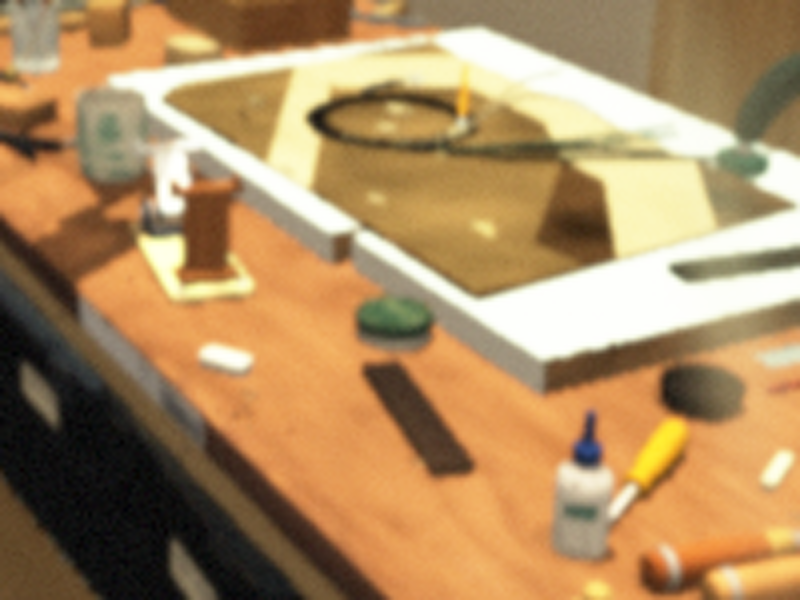

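View pics/t2.png

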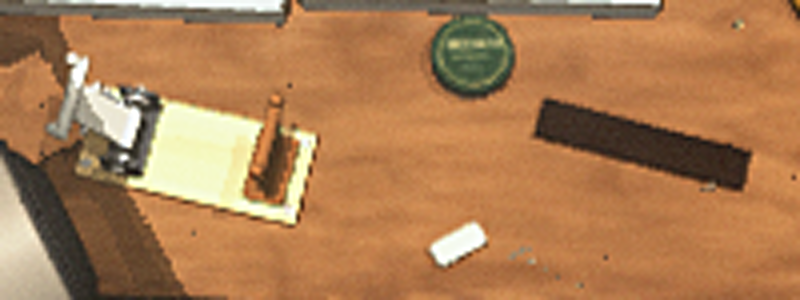

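Both views are clear now. In the side crop the rest bar runs (175,185) to (240,183) and the stand bar is near (165,150). The blank's corners are (372,365) and (455,470). In the top crop the blank runs from (545,100) to (748,188).

```bash
python3 - <<'E'
from h import *
T=viewer.read_camera("top");S=viewer.read_camera("side")
def big(mask,x,y,w,h):
    m=np.zeros_like(mask);m[y:y+h,x:x+w]=mask[y:y+h,x:x+w]
    n,l,st,c=cv2.connectedComponentsWithStats(m.astype(np.uint8));k=1+np.argmax(st[1:,4]);return (l==k).astype(np.uint8),c[k],st[k]
up=lambda m:cv2.minAreaRect(np.argwhere(m)[:,::-1].astype(np.float32))
mt,ct,st=big(T.max(2)<75,290,180,70,40); ms,cs,ss=big(S.max(2)<95,278,215,35,36)
print("blank",ct,st,cs,ss); print(tri(("top",*ct),("side",*cs)), plane("top",*ct,.011),plane("side",*cs,.011))
pts=np.array([plane("top",u,v,.011)[:2] for v,u in np.argwhere(mt)]).astype(np.float32); print("blank rect",cv2.minAreaRect(pts))
H=cv2.cvtColor(T,cv2.COLOR_BGR2HSV)
mb,cb,sb=big((H[...,0]>18)&(H[...,0]<36)&(H[...,1]>40)&(H[...,2]>170),180,180,70,45)
pts=np.array([plane("top",u,v,.012)[:2] for v,u in np.argwhere(mb)]).astype(np.float32); print("board",sb,cv2.minAreaRect(pts)); print(cv2.boxPoints(cv2.minAreaRect(pts)))
t=lambda x,y:("top",165+x/4-.4,165+y/4-.4); s=lambda x,y:("side",190+x/4-.4,130+y/4-.4)
for a,b in(((277,98),(239,183)),((258,172),(176,184))): print("rest end",tri(t(*a),s(*b)))
print("rest ends at .107",plane(*t(277,98),.112),plane(*t(258,172),.112))
print("stand ends at .0866",plane(*t(78,62),.0906),plane(*t(57,131),.0906))
i=cv2.resize(np.vstack([T[170:220,172:248],S[155:205,215:291]]),None,fx=6,fy=6,interpolation=cv2.INTER_CUBIC);cv2.imwrite("pics/c.png",i)
E
```

```text
blank [325.3879 200.6062] [299 190  54  22 513] [293.9091 234.5652] [282 222  25  26 253]
(array([ 0.5184, -0.2223,  0.0005]), [np.float64(6.950969307314334e-05), np.float64(6.950969307329467e-05)]) [ 0.515  -0.2208  0.011 ] [ 0.5076 -0.2386  0.011 ]
blank rect ((0.5154222249984741, -0.22015827894210815), (0.1772269755601883, 0.03508812561631203), 77.02526092529297)
board [197 190  34  28 513] ((0.4908851981163025, 0.14999189972877502), (0.10136430710554123, 0.08079442381858826), 79.23772430419922)
[[0.4417 0.1077]
 [0.5211 0.0927]
 [0.54   0.1922]
 [0.4607 0.2073]]
rest end (array([0.5109, 0.0832, 0.104 ]), [np.float64(0.0009834142671930782), np.float64(0.0009834142671930454)])
rest end (array([0.4496, 0.0939, 0.1086]), [np.float64(0.0007709797446859815), np.float64(0.0007709797446860877)])
rest ends at .107 [0.5092 0.0824 0.112 ] [0.4479 0.0939 0.112 ]
stand ends at .0866 [0.5404 0.2453 0.0906] [0.4816 0.2569 0.0906]
```

View pics/c.png

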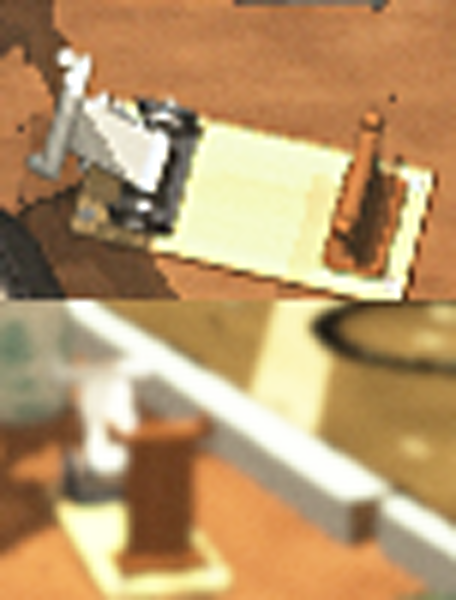

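```bash

python3 -m creep '[[[0,4,-8,-3.93,0.75,-0.22],[0,4,-8,-3.93,0.75,-0.22],[0,4,-8,-3.93,0.75,-0.22],[0,4,-8,-3.93,0.75,-0.22],[0,4,-8,-3.93,0.75,-0.22]]]'
python3 -m creep '[[[0,4,-8,-3.93,0.75,-0.22],[0,4,-8,-3.93,0.75,-0.22],[0,4,-8,-3.93,0.75,-0.22],[0,4,-8,-3.93,0.75,-0.22],[0,4,-8,-3.93,0.75,-0.22]]]'
python3 -m creep '[[[0,0,0,0,0,0],[0,0,0,0,0,0]]]'
cat >> h.py <<'E'
from scipy.spatial.transform import Rotation as Ro
O=np.array([.491,.1475,0]);ps=np.radians(-10.8);C=np.array([[np.cos(ps),-np.sin(ps),0],[np.sin(ps),np.cos(ps),0],[0,0,1]])
def goto(ang,rtip,off,dy=0):
    "needed move to stand-aligned pose: angle deg above level, tip radius mm, axis offset outwards mm"
    o=robot.observe();a=np.radians(ang);r=np.array([0,np.cos(a),np.sin(a)]);n=np.array([0,np.sin(a),-np.cos(a)])
    p=np.array([0,60,36])+(rtip+1e3*robot.tcp_to_tips)*r+off*n; w=O*1e3+C@p
    z=-C@r; y=C@np.array([1.,0,0]); R0=Ro.from_euler('xyz',o["tool_rot"]).as_matrix()
    if R0[:,1]@y<0:y=-y
    R=np.column_stack([np.cross(y,z),y,z])
    print("t",o["time"],"move",w-1e3*o["tool_pos"],"turn",Ro.from_matrix(R@R0.T).as_rotvec(degrees=True),"F",o["contact_force"],"Fcradle",C.T@o["contact_force"],"q",o["qpos"])
E
python3 - <<'E'
from h import *
goto(50,150,45); goto(50,54,40)
print("cup rim",plane("top",130,182,.092))
E
```

```text
time: 2.85
tool_pos: [0.5518, 0.406, 0.3631]
tool_rot: [-3.136, 0.364, 1.38]
contact_force: [0.3, 0.4, 0.0]
opening: 0.0003
time: 3.27
tool_pos: [0.5556, 0.4163, 0.3264]
tool_rot: [3.134, 0.729, 1.339]
contact_force: [0.3, -0.4, -1.4]
opening: 0.0005
time: 3.43
tool_pos: [0.5567, 0.4139, 0.3244]
tool_rot: [3.139, 0.733, 1.339]
contact_force: [-0.8, 0.1, -0.5]
opening: 0.0004
t 3.4333 move [ -8.4786  33.4958 -66.0149] turn [ 1.977  -0.3001  2.4049] F [-0.7551  0.0999 -0.5263] Fcradle [-0.7604 -0.0433 -0.5263] q [ 0.6187  0.9016  0.8348 -0.4977  1.9518  0.7932]
t 3.4333 move [ -20.7592  -30.8812 -136.3412] turn [ 1.977  -0.3001  2.4049] F [-0.7551  0.0999 -0.5263] Fcradle [-0.7604 -0.0433 -0.5263] q [ 0.6187  0.9016  0.8348 -0.4977  1.9518  0.7932]
cup rim [0.5263 0.418  0.092 ]
```

```bash

python3 -m creep '[[[-4,12,-20,0.7,0,0.8],[-4,12,-20,0.7,0,0.8],[-4,10,-22,0.7,0,0.8],[0,0,0,0,0,0],[0,0,0,0,0,0]]]'
python3 -m creep '[[[-3,-16,-18,0,0,0],[-3,-16,-18,0,0,0],[-3,-16,-18,0,0,0],[-2,-10,-10,0,0,0],[0,0,0,0,0,0]]]'
python3 -m creep '[[[0,0,0,0,0,0],[0,0,0,0,0,0]]]'
python3 - <<'E'
from h import *
goto(50,54,16)
crop("top",165,165,100,75,6,"t3")
E
```

```text
time: 3.85
tool_pos: [0.5481, 0.4421, 0.2685]
tool_rot: [3.141, 0.679, 1.374]
contact_force: [0.3, -0.9, 0.6]
opening: 0.0008
time: 4.27
tool_pos: [0.5398, 0.3778, 0.2144]
tool_rot: [3.127, 0.666, 1.359]
contact_force: [0.4, -1.2, 0.1]
opening: 0.0008
time: 4.43
tool_pos: [0.5415, 0.3765, 0.2184]
tool_rot: [3.122, 0.663, 1.353]
contact_force: [-0.4, 0.3, 0.3]
opening: 0.0002
t 4.4333 move [ -8.9832 -11.5719 -14.9952] turn [-1.8115  1.2478  0.9762] F [-0.3937  0.278   0.3446] Fcradle [-0.4388  0.1993  0.3446] q [ 0.5855  0.9044  1.1164 -0.4573  1.6146  0.8932]
```

View pics/t3.png

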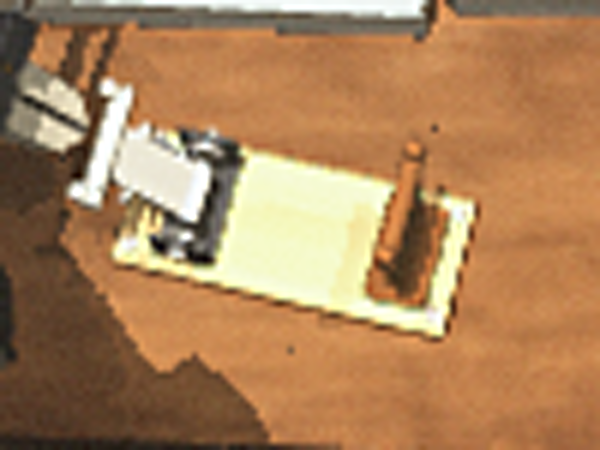

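The finger (60,130) is outside the stand bar (102,143). I'll drop the rest of the way outside the bar, then close in along the arc.

```bash

python3 -m creep '[[[-2,3,-10,-0.9,0.6,0.5],[-2,3,-10,-0.9,0.6,0.5],[-2,2,-10,0,0,0],[0,0,0,0,0,0],[0,0,0,0,0,0]]]'
python3 - <<'E'
from h import *
goto(50,54,16)
E
python3 -m creep '[[[-1,-5,4,0,0,0],[-1,-5,4,0,0,0],[0,0,0,0,0,0]]]'
python3 - <<'E'
from h import *
goto(50,54,16)
E
```

```text
time: 4.9
tool_pos: [0.5353, 0.3881, 0.1882]
tool_rot: [3.136, 0.697, 1.384]
contact_force: [-0.2, -0.1, 0.5]
opening: 0.0005
t 4.9 move [ -2.8068 -23.1521  15.1883] turn [-0.0447  0.2411 -0.2814] F [-0.1525 -0.1291  0.5399] Fcradle [-0.1256 -0.1554  0.5399] q [ 0.6078  0.9522  1.112  -0.4706  1.6076  0.9052]
time: 5.15
tool_pos: [0.5325, 0.3779, 0.1955]
tool_rot: [3.139, 0.699, 1.387]
contact_force: [0.3, 0.4, -0.9]
opening: 0.0004
t 5.15 move [ -0.0094 -12.9669   7.9547] turn [ 0.0472  0.1226 -0.3671] F [ 0.2551  0.3535 -0.8604] Fcradle [ 0.1843  0.395  -0.8604] q [ 0.5985  0.9291  1.1428 -0.4761  1.5987  0.8991]
```

```bash

python3 -m creep '[[[0,-3,2,0,0,0],[0,-3,2,0,0,0],[0,-2,1.5,0,0,0]]]'
python3 -m creep '[[[0,-2,1.5,0,0,0],[0,-2,1.5,0,0,0],[0,0,0,0,0,0]]]'
python3 -m creep '[[[0,-1.5,1.2,0,0,0],[0,-1.5,1.2,0,0,0],[0,0,0,0,0,0]]]'
python3 - <<'E'
from h import *
goto(50,54,16)
E
```

```text
time: 5.4
tool_pos: [0.5327, 0.3688, 0.2027]
tool_rot: [3.137, 0.697, 1.385]
contact_force: [0.7, -0.3, 0.5]
opening: 0.0004
time: 5.65
tool_pos: [0.5326, 0.3646, 0.2066]
tool_rot: [3.137, 0.693, 1.384]
contact_force: [0.4, 1.2, -3.0]
opening: 0.0007
time: 5.9
tool_pos: [0.5322, 0.3623, 0.2087]
tool_rot: [3.139, 0.691, 1.386]
contact_force: [0.1, 3.3, -3.2]
opening: 0.0002
t 5.9 move [ 0.3087  2.6841 -5.2169] turn [-0.3829  0.2071 -0.3113] F [ 0.1027  3.3371 -3.1659] Fcradle [-0.5244  3.2973 -3.1659] q [ 0.5795  0.8941  1.1782 -0.4803  1.5851  0.8854]
```

Contact is made, at about 4.6 N along the arc. Now I'll swing the tool about the hinge axis.

```bash

python3 -m creep '[[[-1.1,-5.9,5.5,1.96,-0.37,0],[-1.1,-6,5.3,1.96,-0.37,0],[-1.2,-6.2,5.1,1.96,-0.37,0],[0,0,0,0,0,0]]]'
python3 - <<'E'
from h import *
goto(56,54,13)
E
python3 -m creep '[[[-1.2,-6.4,4.9,1.96,-0.37,0],[-1.2,-6.5,4.6,1.96,-0.37,0],[-1.2,-6.6,4.4,1.96,-0.37,0],[0,0,0,0,0,0]]]'
python3 - <<'E'
from h import *
goto(62,54,13)
E
```

```text
time: 6.23
tool_pos: [0.5286, 0.3446, 0.2238]
tool_rot: [3.138, 0.582, 1.388]
contact_force: [0.8, 2.2, -1.8]
opening: 0.0005
t 6.2333 move [-0.0484 -0.1393 -2.7068] turn [-0.6174  0.3054 -0.4445] F [ 0.8074  2.1898 -1.8281] Fcradle [ 0.3828  2.3023 -1.8281] q [ 0.548   0.8268  1.2509 -0.4261  1.4833  0.8591]
time: 6.57
tool_pos: [0.525, 0.3254, 0.2372]
tool_rot: [3.137, 0.477, 1.389]
contact_force: [-0.2, 3.6, -2.6]
opening: 0.0005
t 6.5667 move [-0.1698 -0.6797 -2.4401] turn [-0.6313  0.3553 -0.4921] F [-0.2372  3.599  -2.6118] Fcradle [-0.9073  3.4908 -2.6118] q [ 0.5118  0.7632  1.3213 -0.3703  1.3856  0.8226]
```

```bash

python3 -m creep '[[[-1.3,-6.8,4.1,1.96,-0.37,0],[-1.3,-6.9,3.9,1.96,-0.37,0],[-1.3,-7,3.7,1.96,-0.37,0],[-1.3,-7.1,3.5,1.96,-0.37,0],[0,0,0,0,0,0]]]'
python3 - <<'E'
from h import *
goto(70,54,13)
E
python3 -m creep '[[[-1,-5.4,2.4,1.47,-0.28,0],[-1,-5.5,2.3,1.47,-0.28,0],[0,0,0,0,0,0]]]'
python3 - <<'E'
from h import *
goto(73,54,13)
E
```

```text
time: 6.98
tool_pos: [0.5199, 0.2987, 0.2511]
tool_rot: [3.137, 0.341, 1.391]
contact_force: [0.9, 3.0, -0.6]
opening: 0.0005
t 6.9833 move [-0.5035 -2.3582 -1.555 ] turn [-0.4147  0.3204 -0.5882] F [ 0.8774  3.0414 -0.5846] Fcradle [ 0.2919  3.152  -0.5846] q [ 0.4575  0.687   1.4108 -0.289   1.2607  0.7553]
time: 7.23
tool_pos: [0.5179, 0.2883, 0.2554]
tool_rot: [3.137, 0.289, 1.393]
contact_force: [0.3, 1.7, -1.0]
opening: 0.0006
t 7.2333 move [-0.6673 -3.0363 -1.3119] turn [-0.4118  0.3067 -0.6568] F [ 0.3486  1.6605 -1.0331] Fcradle [ 0.0313  1.6964 -1.0331] q [ 0.4346  0.6602  1.444  -0.2538  1.2139  0.7224]
```

```bash

python3 -m creep '[[[-0.8,-4,1.3,0.98,-0.19,0],[-0.8,-4,1.3,0.98,-0.19,0],[0,0,0,0,0,0]]]'
python3 -m creep '[[[0,0,0,0,0,0]]]'
python3 - <<'E'
from h import *
goto(75,54,15)
E
```

```text
time: 7.48
tool_pos: [0.5163, 0.2801, 0.2584]
tool_rot: [3.137, 0.251, 1.393]
contact_force: [-0.8, 3.2, -0.4]
opening: 0.0002
time: 7.57
tool_pos: [0.5162, 0.2798, 0.2585]
tool_rot: [3.137, 0.251, 1.393]
contact_force: [-0.4, 2.9, -1.0]
opening: 0.0006
t 7.5667 move [-0.0248 -0.1612 -2.2463] turn [-0.5432  0.3739 -0.6675] F [-0.4499  2.9096 -1.0118] Fcradle [-0.9872  2.7738 -1.0118] q [ 0.4163  0.6401  1.4698 -0.2277  1.1798  0.6965]
```

```bash

python3 -m creep '[[[-0.8,-4,1.2,0.98,-0.19,0],[-0.8,-4,1.1,0.98,-0.19,0],[0,0,0,0,0,0]]]'
python3 -m creep '[[[0,0,0,0,0,0]]]'
python3 - <<'E'
from h import *
goto(77,54,15)
E
```

```text
time: 7.82
tool_pos: [0.5145, 0.2714, 0.2611]
tool_rot: [3.136, 0.213, 1.393]
contact_force: [0.7, 2.3, -1.1]
opening: 0.0007
time: 7.9
tool_pos: [0.5145, 0.271, 0.2612]
tool_rot: [3.136, 0.213, 1.393]
contact_force: [0.5, 2.4, -0.4]
opening: 0.0008
t 7.9 move [ 0.255   1.025  -2.5112] turn [-0.7199  0.4574 -0.668 ] F [ 0.4603  2.4159 -0.3541] Fcradle [-0.0006  2.4593 -0.3541] q [ 0.3968  0.6204  1.4957 -0.1996  1.1453  0.6678]
```

```bash

python3 -m creep '[[[-0.8,-4,1.1,0.98,-0.19,0],[-0.8,-4,1.0,0.98,-0.19,0],[0,0,0,0,0,0]]]'
python3 -m creep '[[[0,0,0,0,0,0]]]'
python3 - <<'E'
from h import *
goto(79,54,15)
E
```

```text
time: 8.15
tool_pos: [0.5128, 0.2624, 0.2635]
tool_rot: [3.135, 0.175, 1.393]
contact_force: [-0.1, 1.8, 0.5]
opening: 0.0005
time: 8.23
tool_pos: [0.5127, 0.262, 0.2636]
tool_rot: [3.135, 0.175, 1.393]
contact_force: [0.9, 2.1, 0.2]
opening: 0.0004
t 8.2333 move [ 0.5521  2.3911 -2.7414] turn [-0.9028  0.533  -0.6524] F [0.8925 2.1351 0.1961] Fcradle [0.4766 2.2645 0.1961] q [ 0.3763  0.6014  1.5215 -0.1695  1.1116  0.6364]
```

```bash

python3 -m creep '[[[-0.7,-3.8,0.7,1.0,-0.19,0],[-0.7,-3.8,0.6,1.0,-0.19,0],[0,0,0,0,0,0]]]'
python3 -m creep '[[[0,0,0,0,0,0]]]'
python3 - <<'E'
from h import *
goto(81,54,15)
E
```

```text
time: 8.48
tool_pos: [0.5113, 0.2537, 0.265]
tool_rot: [3.135, 0.136, 1.393]
contact_force: [-0.1, 2.3, 0.6]
opening: 0.0003
time: 8.57
tool_pos: [0.5112, 0.2533, 0.2651]
tool_rot: [3.135, 0.136, 1.392]
contact_force: [-1.3, 2.8, 0.2]
opening: 0.0006
t 8.5667 move [ 0.6006  3.2996 -2.3324] turn [-1.1274  0.6072 -0.6335] F [-1.3128  2.8053  0.2157] Fcradle [-1.8152  2.5096  0.2157] q [ 0.3555  0.5847  1.5463 -0.1367  1.0779  0.6023]
```

```bash

python3 -m creep '[[[-0.7,-3.8,0.6,1.0,-0.19,0],[-0.7,-3.8,0.5,1.0,-0.19,0],[0,0,0,0,0,0]]]'
python3 -m creep '[[[0,0,0,0,0,0]]]'
python3 - <<'E'
from h import *
goto(83,54,15)
E
```

```text
time: 8.82
tool_pos: [0.5097, 0.2451, 0.2663]
tool_rot: [3.134, 0.097, 1.393]
contact_force: [0.0, 1.2, 0.7]
opening: 0.0004
time: 8.9
tool_pos: [0.5097, 0.2447, 0.2663]
tool_rot: [3.134, 0.097, 1.392]
contact_force: [-1.0, 1.9, -0.3]
opening: 0.0003
t 8.9 move [ 0.6392  4.0864 -1.8983] turn [-1.3576  0.6781 -0.6161] F [-0.9882  1.9058 -0.3212] Fcradle [-1.3278  1.6868 -0.3212] q [ 0.334   0.5689  1.5706 -0.1016  1.0455  0.5651]
```

```bash

python3 -m creep '[[[-0.7,-3.7,0.2,0.9,-0.17,0],[-0.7,-3.7,0.1,0.9,-0.17,0],[0,0,0,0,0,0]]]'
python3 -m creep '[[[0,0,0,0,0,0]]]'
python3 - <<'E'
from h import *
goto(85,54,15)
E
```

```text
time: 9.15
tool_pos: [0.5083, 0.2367, 0.2667]
tool_rot: [3.133, 0.062, 1.393]
contact_force: [-0.3, 1.5, 0.6]
opening: 0.0009
time: 9.23
tool_pos: [0.5082, 0.2364, 0.2667]
tool_rot: [3.134, 0.062, 1.392]
contact_force: [-0.5, 2.0, 0.3]
opening: 0.0006
t 9.2333 move [ 0.6265  4.6044 -0.8866] turn [-1.365   0.716  -0.6006] F [-0.5331  2.0329  0.2852] Fcradle [-0.9046  1.897   0.2852] q [ 0.3132  0.5555  1.5937 -0.0683  1.0155  0.5283]
```

```bash

python3 -m creep '[[[-0.7,-3.7,0,0.9,-0.17,0],[-0.7,-3.7,0,0.9,-0.17,0],[0,0,0,0,0,0]]]'
python3 -m creep '[[[0,0,0,0,0,0]]]'
python3 - <<'E'
from h import *
goto(87,54,15)
E
```

```text
time: 9.48
tool_pos: [0.5067, 0.2283, 0.2666]
tool_rot: [3.133, 0.027, 1.393]
contact_force: [-0.6, 0.5, 0.7]
opening: 0.0004
time: 9.57
tool_pos: [0.5067, 0.228, 0.2667]
tool_rot: [3.133, 0.027, 1.392]
contact_force: [-0.1, 2.4, 0.1]
opening: 0.0006
t 9.5667 move [0.6283 5.1172 0.231 ] turn [-1.367   0.7413 -0.5865] F [-0.1295  2.3953  0.1048] Fcradle [-0.576   2.3286  0.1048] q [ 0.2918  0.5433  1.6165 -0.0329  0.9867  0.4885]
```

```bash

python3 -m creep '[[[-0.7,-3.7,-0.2,0.9,-0.17,0],[-0.7,-3.7,-0.2,0.9,-0.17,0],[0,0,0,0,0,0]]]'
python3 -m creep '[[[0,0,0,0,0,0],[0,0,0,0,0,0]]]'

```

```text
time: 9.82
tool_pos: [0.5052, 0.2199, 0.2661]
tool_rot: [3.133, -0.008, 1.393]
contact_force: [-0.3, 1.1, 0.1]
opening: 0.0004
time: 9.98
tool_pos: [0.5051, 0.2193, 0.2661]
tool_rot: [3.133, -0.008, 1.392]
contact_force: [0.5, 1.1, -0.2]
opening: 0.0004
```

```bash

python3 -m creep '[[[-0.7,-3.7,-0.3,0.9,-0.17,0],[-0.7,-3.7,-0.3,0.9,-0.17,0],[0,0,0,0,0,0]]]'
python3 -m creep '[[[0,0,0,0,0,0],[0,0,0,0,0,0]]]'
python3 - <<'E'
from h import *
goto(91,54,15)
crop("top",165,165,100,75,6,"t4")
E
```

```text
time: 10.23
tool_pos: [0.5036, 0.2116, 0.2653]
tool_rot: [3.133, -0.043, 1.393]
contact_force: [0.2, 0.6, 0.1]
opening: 0.0005
time: 10.4
tool_pos: [0.5035, 0.211, 0.2653]
tool_rot: [3.133, -0.043, 1.392]
contact_force: [0.5, 0.4, 1.7]
opening: 0.0004
t 10.4 move [0.7686 6.1505 2.9255] turn [-1.369   0.7527 -0.5451] F [0.5392 0.4481 1.6563] Fcradle [0.4457 0.5413 1.6563] q [0.2472 0.5222 1.6615 0.0447 0.9327 0.3999]
```

```bash

python3 - <<'E'
from h import *
T=viewer.read_camera("top")[170:230,172:252];S=viewer.read_camera("side")[145:205,211:291]
cv2.imwrite("pics/c2.png",cv2.resize(np.hstack([T,S]),None,fx=5,fy=5,interpolation=cv2.INTER_CUBIC))
E
```

```text
(no output)
```

View pics/c2.png

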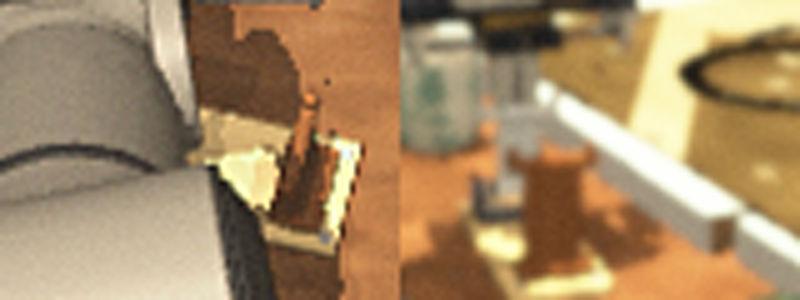

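```bash

python3 - <<'E'
from h import *
for a in (80,85,90,95,100,105,110):
    r=np.radians(a);print(a,[proj("side",O+C@np.array([.030,.06+.080*np.cos(r),.036+.080*np.sin(r)])),])
print("rest horn", proj("side",O+C@np.array([.030,-.06,.113])))
S=viewer.read_camera("side")
print(S[155:180,230:250].max(2))
E
```

```text
80 [array([240.1913, 161.6992])]
85 [array([240.626 , 162.0082])]
90 [array([241.0679, 162.4689])]
95 [array([241.5135, 163.0795])]
100 [array([241.9592, 163.8366])]
105 [array([242.4015, 164.7357])]
110 [array([242.8365, 165.7706])]
rest horn [249.2347 173.0884]
[[ 65  65  69  69  71  87  91  87  99 121 130 135 140 155 171 178 179 185
  186 184]
 [105 114 115 108 108 118 123 123 134 152 165 165 165 170 178 181 182 184
  181 180]
 [135 140 138 134 126 129 139 138 153 165 170 172 168 173 177 181 180 179
  175 172]
 [143 150 148 137 121 134 140 147 153 165 168 171 168 172 174 177 175 179
  180 167]
 [145 149 147 136 117 125 144 147 156 161 163 169 168 171 176 176 176 176
  177 173]
 [145 147 148 135 114 125 146 152 162 164 168 166 169 171 171 176 175 175
  178 175]
 [145 149 148 133 112 127 143 155 181 209 204 183 165 159 167 170 173 177
  176 176]
 [144 150 146 126 110 128 146 161 208 242 243 221 180 149 150 161 170 174
  176 178]
 [146 145 144 129 105 125 145 163 222 250 251 235 206 181 171 157 159 164
  174 175]
 [146 146 142 128 111 128 149 163 212 246 248 231 225 231 228 199 168 1
[... 589 characters left out ...]
 196 227
  246 252]
 [179 173 173 168 169 173 175 174 175 174 169 163 161 163 160 160 166 187
  219 237]
 [178 173 170 168 170 176 174 172 173 184 189 177 172 166 163 166 164 171
  186 209]
 [187 173 158 156 160 169 171 172 175 194 211 208 198 188 184 183 180 182
  173 176]
 [192 167 144 137 144 160 167 163 163 189 215 224 220 213 211 210 210 195
  170 157]
 [202 169 135 124 131 145 152 150 147 173 205 216 214 207 208 209 206 193
  162 147]
 [202 169 134 117 119 128 132 133 133 150 172 181 177 175 174 174 171 162
  149 148]
 [205 171 139 121 120 120 119 115 119 122 132 138 138 135 137 132 139 151
  160 164]
 [199 172 151 138 130 122 116 114 114 112 117 117 118 112 114 116 135 165
  193 197]]
```

```bash

python3 -m creep '[[[-0.7,-3.7,-0.4,0.9,-0.17,0],[0,0,0,0,0,0],[0,0,0,0,0,0]]]'
python3 -m creep '[[[0,0,0,0,0,0]]]'
python3 -m creep '[[[-0.7,-3.7,-0.4,0.9,-0.17,0],[0,0,0,0,0,0],[0,0,0,0,0,0]]]'
python3 -m creep '[[[0,0,0,0,0,0]]]'

```

```text
time: 10.85
tool_pos: [0.5028, 0.2075, 0.2647]
tool_rot: [3.133, -0.061, 1.393]
contact_force: [0.5, 0.5, 0.4]
opening: 0.0009
time: 10.93
tool_pos: [0.5027, 0.2074, 0.2647]
tool_rot: [3.133, -0.061, 1.393]
contact_force: [-0.3, 0.1, 0.2]
opening: 0.0001
time: 11.18
tool_pos: [0.5019, 0.2033, 0.2642]
tool_rot: [3.133, -0.078, 1.393]
contact_force: [0.8, 0.2, 0.6]
opening: 0.0007
time: 11.27
tool_pos: [0.5019, 0.2032, 0.2642]
tool_rot: [3.133, -0.078, 1.393]
contact_force: [-0.1, -0.1, 0.0]
opening: 0.0004
```

The force has fallen to nothing over the last 4°, so the stand has run on past over-centre. I'll ease off at once, retreat and look.

```bash

python3 -m creep '[[[3,16,0,0,0,0],[4,20,5,0,0,0],[0,0,35,0,0,0],[0,0,40,0,0,0],[0,0,40,0,0,0]]]' 
python3 -m creep '[[[0,30,20,-4.4,0.8,0],[0,38,0,0,0,0],[0,38,0,0,0,0],[0,38,0,0,0,0],[0,38,0,0,0,0]]]' 
python3 - <<'E'
from h import *
T=viewer.read_camera("top")[170:230,172:252];S=viewer.read_camera("side")[145:205,211:291]
cv2.imwrite("pics/c3.png",cv2.resize(np.hstack([T,S]),None,fx=5,fy=5,interpolation=cv2.INTER_CUBIC))
E
```

```text
time: 11.68
tool_pos: [0.5065, 0.2392, 0.3775]
tool_rot: [-3.129, -0.067, 1.39]
contact_force: [1.7, 0.6, 0.2]
opening: 0.0006
time: 12.1
tool_pos: [0.5078, 0.4207, 0.4119]
tool_rot: [3.136, 0.008, 1.377]
contact_force: [0.9, -0.0, 0.1]
opening: 0.0008
```

View pics/c3.png

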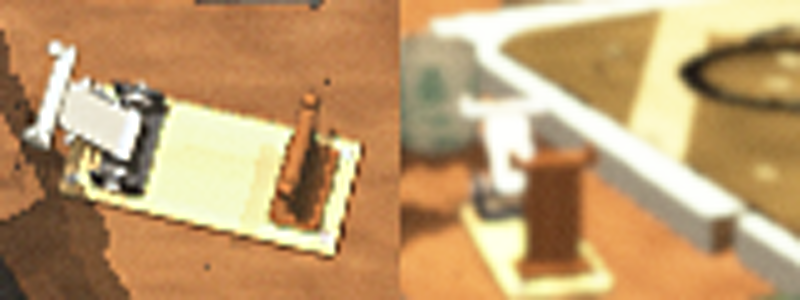

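The stand is back at parked (bar at 50,95). The zero force was only the weak zone just short of over-centre, near 95°. I'll repeat and go further.

```bash

python3 -m creep '[[[4,4,-14,-5,1,0],[4,4,-14,-5,1,0],[4,3,-14,-5,1,0],[4,3,-14,-5,1,0],[4,3,-14,-5,1,0]]]'
python3 -m creep '[[[4,3,-14,-5,1,0],[4,3,-14,-5,1,0],[4,3,-14,-4,0.7,0],[0,0,0,0,0,0],[0,0,0,0,0,0]]]'
python3 - <<'E'
from h import *
goto(50,110,40);goto(50,54,40)
E
```

```text
time: 12.62
tool_pos: [0.5265, 0.4411, 0.3427]
tool_rot: [3.135, 0.465, 1.384]
contact_force: [0.7, 1.0, -0.5]
opening: 0.0008
time: 13.03
tool_pos: [0.5397, 0.4487, 0.2925]
tool_rot: [-3.138, 0.737, 1.389]
contact_force: [-0.6, 0.2, -0.2]
opening: 0.0003
t 13.0333 move [  2.9736 -30.3389 -61.6152] turn [ 2.1679 -0.5804 -0.2236] F [-0.5798  0.1618 -0.1844] Fcradle [-0.5999  0.0503 -0.1844] q [ 0.6723  0.9467  0.8281 -0.4869  1.9272  0.8165]
t 13.0333 move [  -3.7714  -65.6974 -104.5137] turn [ 2.1679 -0.5804 -0.2236] F [-0.5798  0.1618 -0.1844] Fcradle [-0.5999  0.0503 -0.1844] q [ 0.6723  0.9467  0.8281 -0.4869  1.9272  0.8165]
```

```bash

python3 -m creep '[[[1,-10,-22,0.7,-0.2,0],[1,-10,-22,0.7,-0.2,0],[1,-10,-18,0.7,-0.2,0],[-1,-9,-12,0,0,0],[0,0,0,0,0,0]]]'
python3 -m creep '[[[-2,-9,-12,0,0,0],[-2,-9,-12,0,0,0],[-1,-5,-7,0,0,0],[0,0,0,0,0,0],[0,0,0,0,0,0]]]'
python3 - <<'E'
from h import *
goto(50,54,22)
E
```

```text
time: 13.45
tool_pos: [0.5416, 0.4069, 0.2228]
tool_rot: [3.133, 0.679, 1.379]
contact_force: [-0.7, -0.2, 0.1]
opening: 0.0007
time: 13.87
tool_pos: [0.5379, 0.3833, 0.2004]
tool_rot: [3.123, 0.664, 1.369]
contact_force: [-0.9, -0.3, 0.3]
opening: 0.0006
t 13.8667 move [ -4.5176 -13.8669  -0.8645] turn [-1.7301  1.1994  0.09  ] F [-0.947  -0.3002  0.3497] Fcradle [-0.874  -0.4723  0.3497] q [ 0.5976  0.9269  1.1223 -0.4593  1.5891  0.9029]
```

```bash

python3 -m creep '[[[-2,-4,-4,-0.9,0.6,0],[-2,-4,-4,-0.9,0.6,0],[0,-5,3,0,0,0],[0,-3,2,0,0,0],[0,0,0,0,0,0]]]'
python3 -m creep '[[[0,-2,1.5,0,0,0],[0,-2,1.5,0,0,0],[0,-2,1.5,0,0,0],[0,0,0,0,0,0]]]'
python3 - <<'E'
from h import *
goto(50,54,13)
E
```

```text
time: 14.28
tool_pos: [0.534, 0.3678, 0.2007]
tool_rot: [3.138, 0.699, 1.38]
contact_force: [0.5, 0.3, -0.9]
opening: 0.0004
time: 14.62
tool_pos: [0.5335, 0.3626, 0.2054]
tool_rot: [3.139, 0.694, 1.381]
contact_force: [-0.1, 2.4, -4.3]
opening: 0.0005
t 14.6167 move [-1.4538  0.1453 -0.0775] turn [-0.2334  0.1441 -0.0035] F [-0.0814  2.4347 -4.2536] Fcradle [-0.5362  2.3763 -4.2536] q [ 0.5786  0.9013  1.1731 -0.4794  1.5876  0.8894]
```

```bash

python3 -m creep '[[[-1.1,-5.9,5.5,1.96,-0.37,0],[-1.1,-6,5.3,1.96,-0.37,0],[-1.2,-6.2,5.1,1.96,-0.37,0],[-1.2,-6.4,4.9,1.96,-0.37,0],[-1.2,-6.5,4.6,1.96,-0.37,0]]]'
python3 -m creep '[[[-1.2,-6.6,4.4,1.96,-0.37,0],[-1.3,-6.8,4.1,1.96,-0.37,0],[-1.3,-6.9,3.9,1.96,-0.37,0],[-1.3,-7,3.7,1.96,-0.37,0],[-1.3,-7.1,3.5,1.96,-0.37,0]]]'
python3 - <<'E'
from h import *
goto(70,54,13)
E
python3 -m creep '[[[-1.4,-7.3,3.2,1.96,-0.37,0],[-1.4,-7.4,2.9,1.96,-0.37,0],[-1.4,-7.5,2.6,1.96,-0.37,0],[-1.4,-7.6,2.3,1.96,-0.37,0],[-1.4,-7.7,2,1.96,-0.37,0]]]'
python3 -m creep '[[[-1.5,-7.8,1.7,1.96,-0.37,0],[-1.5,-7.8,1.5,1.96,-0.37,0],[-1.5,-7.9,1.2,1.96,-0.37,0],[-1.5,-7.9,0.9,1.96,-0.37,0],[0,0,0,0,0,0]]]'
python3 - <<'E'
from h import *
goto(88,54,13)
E
```

```text
time: 15.03
tool_pos: [0.5272, 0.3333, 0.2288]
tool_rot: [3.14, 0.51, 1.386]
contact_force: [-0.5, 2.8, -2.8]
opening: 0.0005
time: 15.45
tool_pos: [0.5202, 0.2982, 0.2485]
tool_rot: [3.138, 0.325, 1.387]
contact_force: [0.2, 2.8, -2.7]
opening: 0.0004
t 15.45 move [-0.8393 -1.8303  1.0843] turn [-1.3314  0.4348 -0.306 ] F [ 0.233   2.8464 -2.6884] Fcradle [-0.3045  2.8396 -2.6884] q [ 0.4534  0.6874  1.4163 -0.2763  1.2449  0.7534]
time: 15.87
tool_pos: [0.5126, 0.2592, 0.262]
tool_rot: [3.137, 0.142, 1.387]
contact_force: [0.1, 1.8, -2.3]
opening: 0.0002
time: 16.28
tool_pos: [0.506, 0.2248, 0.2687]
tool_rot: [3.134, -0.003, 1.387]
contact_force: [0.5, 1.8, 0.3]
opening: 0.0003
t 16.2833 move [ 0.168   2.3757 -1.3383] turn [-2.0655  0.8255 -0.2788] F [0.4882 1.7534 0.2706] Fcradle [0.151  1.8138 0.2706] q [ 0.2797  0.5341  1.6265 -0.0006  0.9728  0.4638]
```

```bash

python3 -m creep '[[[-1.5,-7.8,0,1.8,-0.34,0],[-1.5,-7.8,0,1.8,-0.34,0],[-1.5,-7.8,-0.3,1.8,-0.34,0],[0,0,0,0,0,0]]]'
python3 -m creep '[[[-0.7,-3.8,-0.3,0.9,-0.17,0],[-0.7,-3.8,-0.3,0.9,-0.17,0],[0,0,0,0,0,0]]]'
python3 -m creep '[[[0,0,0,0,0,0]]]'
python3 - <<'E'
from h import *
goto(96,54,13)
E
```

```text
time: 16.62
tool_pos: [0.5016, 0.201, 0.2695]
tool_rot: [3.133, -0.098, 1.388]
contact_force: [0.8, 1.2, 0.2]
opening: 0.0008
time: 16.87
tool_pos: [0.5003, 0.1936, 0.2692]
tool_rot: [3.133, -0.129, 1.39]
contact_force: [0.3, 0.0, 0.9]
opening: 0.0004
time: 16.95
tool_pos: [0.5004, 0.1936, 0.2692]
tool_rot: [3.133, -0.129, 1.389]
contact_force: [-0.4, 0.4, 0.8]
opening: 0.0007
t 16.95 move [-0.2303  1.7382 -1.0893] turn [-1.2633  0.7465 -0.3507] F [-0.3613  0.4103  0.7989] Fcradle [-0.4318  0.3353  0.7989] q [0.1955 0.495  1.7024 0.1496 0.8938 0.2866]
```

```bash

python3 -m creep '[[[-0.7,-3.8,-0.4,0.9,-0.17,0],[0,0,0,0,0,0]]]'
python3 -m creep '[[[-0.7,-3.8,-0.4,0.9,-0.17,0],[0,0,0,0,0,0]]]'
python3 -m creep '[[[0,0,0,0,0,0]]]'
python3 - <<'E'
from h import *
goto(98,54,13)
E
```

```text
time: 17.12
tool_pos: [0.4997, 0.19, 0.2687]
tool_rot: [3.133, -0.145, 1.391]
contact_force: [0.4, -0.4, 0.4]
opening: 0.0002
time: 17.28
tool_pos: [0.4989, 0.1862, 0.2682]
tool_rot: [3.133, -0.162, 1.391]
contact_force: [-0.1, -0.7, 0.1]
opening: 0.0008
time: 17.37
tool_pos: [0.499, 0.1862, 0.2682]
tool_rot: [3.133, -0.162, 1.391]
contact_force: [0.8, 0.7, -0.3]
opening: 0.0003
t 17.3667 move [-0.3772  1.1773 -0.661 ] turn [-1.1399  0.7252 -0.3998] F [ 0.7919  0.7105 -0.3249] Fcradle [ 0.6448  0.8463 -0.3249] q [0.1738 0.4883 1.7206 0.1934 0.8771 0.235 ]
```

```bash

python3 -m creep '[[[-0.7,-3.8,-0.6,0.9,-0.17,0],[0,0,0,0,0,0]]]'
python3 -m creep '[[[0,0,0,0,0,0]]]'
python3 -m creep '[[[-0.7,-3.8,-0.6,0.9,-0.17,0],[0,0,0,0,0,0]]]'
python3 -m creep '[[[0,0,0,0,0,0]]]'
python3 - <<'E'
from h import *
goto(100,54,13)
E
```

```text
time: 17.53
tool_pos: [0.4983, 0.1826, 0.2675]
tool_rot: [3.133, -0.177, 1.391]
contact_force: [0.3, 0.4, -0.4]
opening: 0.0007
time: 17.62
tool_pos: [0.4984, 0.1827, 0.2676]
tool_rot: [3.133, -0.177, 1.391]
contact_force: [-0.3, -0.4, 1.1]
opening: 0.0008
time: 17.78
tool_pos: [0.4977, 0.1793, 0.267]
tool_rot: [3.132, -0.192, 1.391]
contact_force: [-1.0, -0.3, -0.3]
opening: 0.0009
time: 17.87
tool_pos: [0.4978, 0.1794, 0.2671]
tool_rot: [3.132, -0.191, 1.391]
contact_force: [0.1, 0.4, 0.2]
opening: 0.0005
t 17.8667 move [-0.7018  0.0352 -0.3572] turn [-0.8464  0.6811 -0.4029] F [0.1432 0.386  0.2478] Fcradle [0.0683 0.406  0.2478] q [0.1536 0.4832 1.7368 0.2345 0.8633 0.1866]
```

```bash

python3 -m creep '[[[-0.7,-3.8,-0.7,0.9,-0.17,0],[0,0,0,0,0,0]]]'
python3 -m creep '[[[0,0,0,0,0,0]]]'
python3 - <<'E'
from h import *
goto(101,54,13)
E
```

```text
time: 18.03
tool_pos: [0.4972, 0.1761, 0.2665]
tool_rot: [3.132, -0.206, 1.392]
contact_force: [-0.9, -0.1, -0.5]
opening: 0.0006
time: 18.12
tool_pos: [0.4972, 0.1762, 0.2665]
tool_rot: [3.132, -0.206, 1.391]
contact_force: [0.2, 0.7, -0.0]
opening: 0.0004
t 18.1167 move [-0.9033 -0.7576 -0.3263] turn [-0.6833  0.6671 -0.4107] F [ 0.1966  0.7248 -0.0375] Fcradle [ 0.0573  0.7488 -0.0375] q [0.1439 0.481  1.7444 0.2551 0.8572 0.1625]
```

```bash

python3 -m creep '[[[-0.9,-4.2,-0.8,1.1,-0.2,0],[0,0,0,0,0,0]]]'
python3 -m creep '[[[0,0,0,0,0,0]]]'
python3 - <<'E'
from h import *
goto(102,54,13)
E
```

```text
time: 18.28
tool_pos: [0.4964, 0.1726, 0.2659]
tool_rot: [3.132, -0.225, 1.392]
contact_force: [0.2, 0.0, 0.0]
opening: 0.0
time: 18.37
tool_pos: [0.4965, 0.1727, 0.266]
tool_rot: [3.132, -0.224, 1.392]
contact_force: [-0.4, -0.2, -0.7]
opening: 0.0004
t 18.3667 move [-0.9417 -1.1899 -0.3273] turn [-0.7223  0.6895 -0.4169] F [-0.4221 -0.1597 -0.6644] Fcradle [-0.3847 -0.236  -0.6644] q [0.1325 0.4784 1.7533 0.281  0.8505 0.133 ]
```

```bash

python3 -m creep '[[[-0.9,-4.2,-0.8,1.1,-0.2,0],[0,0,0,0,0,0]]]'
python3 -m creep '[[[0,0,0,0,0,0]]]'
python3 - <<'E'
from h import *
goto(103,54,13)
E
```

```text
time: 18.53
tool_pos: [0.4957, 0.1691, 0.2653]
tool_rot: [3.132, -0.243, 1.392]
contact_force: [0.2, -0.5, 0.6]
opening: 0.0007
time: 18.62
tool_pos: [0.4958, 0.1692, 0.2654]
tool_rot: [3.132, -0.242, 1.392]
contact_force: [-0.1, 0.3, -0.8]
opening: 0.0005
t 18.6167 move [-0.9554 -1.5912 -0.3762] turn [-0.7481  0.7003 -0.4158] F [-0.073   0.3478 -0.7637] Fcradle [-0.1369  0.328  -0.7637] q [0.1211 0.4761 1.7621 0.307  0.8447 0.1033]
```

```bash

python3 -m creep '[[[-0.9,-4.2,-0.8,1.1,-0.2,0],[0,0,0,0,0,0]]]'
python3 -m creep '[[[0,0,0,0,0,0]]]'
python3 - <<'E'
from h import *
goto(104,54,13)
E
```

```text
time: 18.78
tool_pos: [0.495, 0.1655, 0.2648]
tool_rot: [3.131, -0.261, 1.392]
contact_force: [-0.1, -1.4, 0.1]
opening: 0.0005
time: 18.87
tool_pos: [0.4951, 0.1657, 0.2649]
tool_rot: [3.131, -0.26, 1.392]
contact_force: [0.1, 0.3, -0.0]
opening: 0.0004
t 18.8667 move [-1.0313 -2.009  -0.6074] turn [-0.7682  0.7264 -0.4164] F [ 0.1134  0.2843 -0.0419] Fcradle [ 0.0582  0.3005 -0.0419] q [0.1097 0.4738 1.7705 0.333  0.8398 0.0734]
```

```bash

python3 -m creep '[[[-0.9,-4.2,-0.9,1.1,-0.2,0],[0,0,0,0,0,0]]]'
python3 -m creep '[[[0,0,0,0,0,0]]]'
```

```text
time: 19.03
tool_pos: [0.4944, 0.1621, 0.2641]
tool_rot: [3.131, -0.279, 1.393]
contact_force: [1.0, 0.5, 0.8]
opening: 0.0001
time: 19.12
tool_pos: [0.4945, 0.1622, 0.2642]
tool_rot: [3.131, -0.278, 1.392]
contact_force: [-0.1, 1.1, 0.1]
opening: 0.0006
```

```bash

python3 -m creep '[[[-0.9,-4.2,-0.9,1.1,-0.2,0],[0,0,0,0,0,0]]]'
python3 -m creep '[[[0,0,0,0,0,0]]]'
```

```text
time: 19.28
tool_pos: [0.4937, 0.1586, 0.2635]
tool_rot: [3.131, -0.296, 1.393]
contact_force: [0.1, -0.4, 0.0]
opening: 0.0007
time: 19.37
tool_pos: [0.4938, 0.1588, 0.2636]
tool_rot: [3.131, -0.295, 1.393]
contact_force: [0.2, -0.5, 0.9]
opening: 0.0006
```

```bash

python3 -m creep '[[[-0.9,-4.2,-1,1.1,-0.2,0],[0,0,0,0,0,0]]]'
python3 -m creep '[[[0,0,0,0,0,0]]]'
python3 - <<'E'
from h import *
goto(107,54,13)
E
```

```text
time: 19.53
tool_pos: [0.493, 0.1551, 0.2628]
tool_rot: [3.13, -0.314, 1.393]
contact_force: [-0.1, 1.1, 0.2]
opening: 0.0004
time: 19.62
tool_pos: [0.4931, 0.1553, 0.2629]
tool_rot: [3.13, -0.313, 1.393]
contact_force: [-0.6, 0.8, -0.4]
opening: 0.0002
t 19.6167 move [-1.2583 -3.2409 -1.2435] turn [-0.8113  0.7841 -0.4179] F [-0.6432  0.7737 -0.3776] Fcradle [-0.7768  0.6395 -0.3776] q [ 0.0752  0.4689  1.795   0.4122  0.829  -0.0185]
```

```bash

python3 -m creep '[[[-1,-4.2,-1.1,0.9,-0.17,0],[0,0,0,0,0,0]]]'
python3 -m creep '[[[0,0,0,0,0,0]]]'
```

```text
time: 19.78
tool_pos: [0.4922, 0.1516, 0.262]
tool_rot: [3.13, -0.328, 1.394]
contact_force: [-0.3, -0.3, 0.0]
opening: 0.0005
time: 19.87
tool_pos: [0.4923, 0.1518, 0.2621]
tool_rot: [3.13, -0.327, 1.393]
contact_force: [1.9, 0.5, 0.1]
opening: 0.0006
```

```bash

python3 -m creep '[[[-1,-4.2,-1.1,0.9,-0.17,0],[0,0,0,0,0,0]]]'
python3 -m creep '[[[0,0,0,0,0,0]]]'
```

```text
time: 20.03
tool_pos: [0.4915, 0.1481, 0.2612]
tool_rot: [3.129, -0.342, 1.394]
contact_force: [-0.2, 0.2, 1.0]
opening: 0.0004
time: 20.12
tool_pos: [0.4916, 0.1483, 0.2613]
tool_rot: [3.129, -0.342, 1.394]
contact_force: [0.2, 0.1, -0.2]
opening: 0.0006
```

```bash

python3 -m creep '[[[-1,-4.2,-1.1,0.9,-0.17,0],[0,0,0,0,0,0]]]'
python3 -m creep '[[[0,0,0,0,0,0]]]'
python3 - <<'E'
from h import *
goto(110,54,13)
T=viewer.read_camera("top")[170:230,172:252];S=viewer.read_camera("side")[145:205,211:291]
cv2.imwrite("pics/c4.png",cv2.resize(np.hstack([T,S]),None,fx=5,fy=5,interpolation=cv2.INTER_CUBIC))
E
```

```text
time: 20.28
tool_pos: [0.4909, 0.1447, 0.2606]
tool_rot: [3.128, -0.357, 1.394]
contact_force: [0.0, 1.1, 0.0]
opening: 0.0008
time: 20.37
tool_pos: [0.4909, 0.1449, 0.2607]
tool_rot: [3.128, -0.357, 1.394]
contact_force: [-0.5, 0.4, -0.1]
opening: 0.0005
t 20.3667 move [-1.2803 -4.4165 -2.2462] turn [-0.2938  0.7771 -0.4062] F [-0.4651  0.3997 -0.131 ] Fcradle [-0.5318  0.3055 -0.131 ] q [ 0.0429  0.4656  1.8173  0.4785  0.8235 -0.1003]
```

View pics/c4.png

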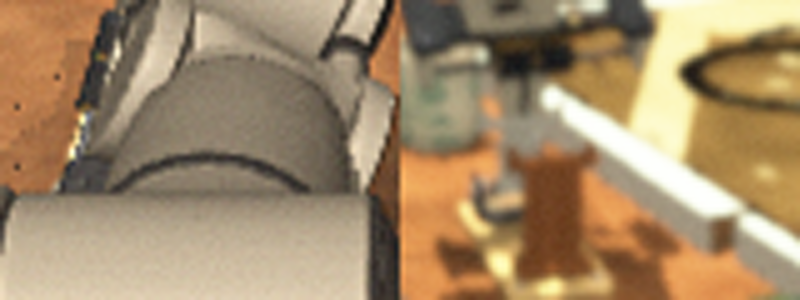

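```bash

python3 - <<'E'
from h import *
S=viewer.read_camera("side")
print(S[158:175,232:250].max(2))
a=cv2.imread("pics/c2.png")[2::5,402::5];print(a[13:30,21:39].max(2))
for t in (85,90,95,100,105,110):
    r=np.radians(t);print(t,[proj("side",O+C@np.array([x,.06+66e-3*np.cos(r),.036+66e-3*np.sin(r)])) for x in(.034,-.034)])
E
```

```text
[[ 34  28  27  23  35  52  60  47  36  41  45  51  65 103 145 167 168 153]
 [ 38  42  36  33  46  64  72  70  68  81  82  97 113 141 166 176 176 171]
 [ 68  76  69  60  69  98 109 110 118 125 132 138 151 161 171 175 177 177]
 [108 110  98  79  89 117 132 139 160 165 163 152 158 170 175 179 175 177]
 [135 133 115  91  95 122 141 169 203 216 200 165 154 164 171 175 178 175]
 [141 136 121  94  97 123 151 197 240 249 242 206 173 157 159 163 171 180]
 [141 138 123  93  98 129 152 212 250 253 251 241 225 197 167 149 158 174]
 [144 140 122  95 104 130 154 204 245 251 249 246 248 243 218 178 163 172]
 [144 137 122  99 106 132 147 179 220 232 228 240 252 253 249 235 207 196]
 [149 136 126 113 122 135 149 163 179 186 192 228 252 254 254 253 248 238]
 [152 148 140 133 141 147 151 158 161 161 168 210 246 253 254 254 254 253]
 [158 153 150 148 152 155 155 158 161 160 166 188 226 245 252 254 254 254]
 [156 149 151 149 150 153 159 161 159 159 164 171 183 208 235 250 254 254]
 [157 150 149 149 147 158 165 161 154 156 158 160 165 170 194 228 245 252]
 [156 149 152 150 152 154 159 158 158 157 159 158 
[... 1126 characters left out ...]
181 209 234 249 254 254]
 [169 168 169 167 171 172 173 171 164 158 157 160 162 172 194 227 246 253]
 [173 175 169 174 173 173 172 169 167 161 159 157 160 160 168 189 216 239]
 [170 169 167 169 174 170 175 184 186 178 171 167 161 161 161 171 190 209]
 [157 154 156 167 170 171 173 192 212 207 198 187 180 184 185 181 172 176]]
85 [array([241.681 , 165.3397]), array([225.0335, 166.7236])]
90 [array([242.0475, 165.7289]), array([225.3508, 167.1219])]
95 [array([242.4164, 166.2403]), array([225.6722, 167.6438])]
100 [array([242.7849, 166.871 ]), array([225.9953, 168.2861])]
105 [array([243.1499, 167.6168]), array([226.3174, 169.0449])]
110 [array([243.5085, 168.4727]), array([226.6359, 169.9148])]
```

```bash

python3 -m creep '[[[-1,-4.2,-1.3,0.9,-0.17,0],[0,0,0,0,0,0]]]'
python3 -m creep '[[[0,0,0,0,0,0]]]'
```

```text
time: 20.68
tool_pos: [0.4902, 0.1416, 0.2598]
tool_rot: [3.127, -0.374, 1.395]
contact_force: [-0.6, 2.6, -1.2]
opening: 0.0008
time: 20.77
tool_pos: [0.4902, 0.1419, 0.2599]
tool_rot: [3.127, -0.374, 1.395]
contact_force: [0.8, 1.6, -0.3]
opening: 0.0005
```

```bash

python3 -m creep '[[[-1,-4.2,-1.3,0.9,-0.17,0],[0,0,0,0,0,0]]]'
python3 -m creep '[[[0,0,0,0,0,0]]]'
```

```text
time: 20.93
tool_pos: [0.4895, 0.1386, 0.2589]
tool_rot: [3.127, -0.391, 1.395]
contact_force: [0.6, 4.0, -1.3]
opening: 0.0009
time: 21.02
tool_pos: [0.4896, 0.139, 0.2591]
tool_rot: [3.127, -0.391, 1.395]
contact_force: [0.4, 3.2, -1.1]
opening: 0.0009
```

The force now rises steadily (2, then 4 N), so this is the stop. I'll ease off, withdraw and look.

```bash

python3 -m creep '[[[1,6,2,0,0,0],[2,14,5,0,0,0],[0,-4,30,0,0,0],[0,-4,36,0,0,0],[0,0,40,0,0,0]]]' 
python3 -m creep '[[[0,30,20,-6.5,1.2,0],[0,38,0,-6.5,1.2,0],[0,38,0,-6.5,1.2,0],[0,38,0,-2.6,0.5,0],[0,38,0,0,0,0]]]' 
python3 -m creep '[[[0,38,0,0,0,0],[0,38,0,0,0,0],[0,30,0,0,0,0],[0,0,0,0,0,0]]]' 
python3 - <<'E'
from h import *
T=viewer.read_camera("top")[170:230,172:252];S=viewer.read_camera("side")[145:205,211:291]
cv2.imwrite("pics/c5.png",cv2.resize(np.hstack([T,S]),None,fx=5,fy=5,interpolation=cv2.INTER_CUBIC))
E
```

```text
time: 21.43
tool_pos: [0.4901, 0.1521, 0.3672]
tool_rot: [-3.135, -0.379, 1.387]
contact_force: [0.4, 1.6, 1.1]
opening: 0.0001
time: 21.85
tool_pos: [0.4923, 0.3332, 0.4016]
tool_rot: [3.113, 0.03, 1.366]
contact_force: [1.2, 0.6, 0.1]
opening: 0.0002
time: 22.18
tool_pos: [0.4883, 0.4524, 0.4016]
tool_rot: [3.107, 0.031, 1.37]
contact_force: [0.3, -0.7, -0.3]
opening: 0.0003
```

View pics/c5.png

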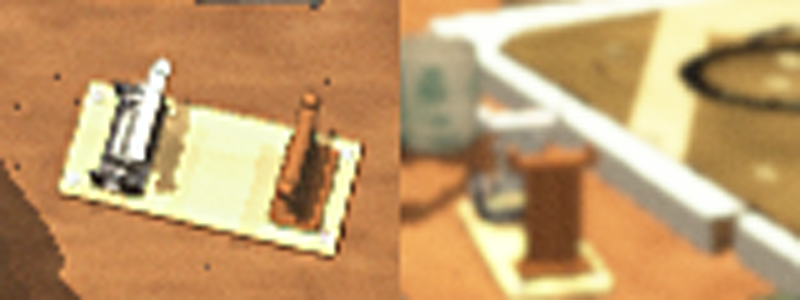

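The stand now stands raised: the bar runs (160,68) to (150,150) in the top crop, leaning slightly toward the rest. It held after release. On to the blank.

```bash

python3 -m creep '[[[2,-40,0,0,0,0],[2,-40,0,0,0,0],[2,-40,0,0,0,0],[2,-40,0,0,0,0],[2,-40,0,0,0,0]]]' -1 15
python3 -m creep '[[[2,-40,0,0,0,0],[2,-40,0,0,0,0],[2,-40,0,0,0,0],[2,-40,0,0,0,0],[2,-40,0,0,0,0]]]' 
python3 -m creep '[[[2,-40,0,0,0,0],[2,-40,0,0,0,0],[2,-40,0,0,0,0],[2,-40,0,0,0,0],[2,-40,0,0,0,0]]]' 
python3 -m creep '[[[2,-40,0,0,0,0],[1,-32,0,0,0,0],[0,0,0,0,0,0],[0,0,0,0,0,0]]]'
cat >> h.py <<'E'
def to(x,y,z,yaw):
    o=robot.observe();R=Ro.from_euler('xyz',[180,0,yaw],degrees=True).as_matrix();R0=Ro.from_euler('xyz',o["tool_rot"]).as_matrix()
    print("t",o["time"],"move",np.array([x,y,z])*1e3-1e3*o["tool_pos"],"turn",Ro.from_matrix(R@R0.T).as_rotvec(degrees=True),"F",o["contact_force"],"op",o["opening"])
E
python3 - <<'E'
from h import *
to(.5154,-.220,.181,77)
a=plane("top",204,183.6,.110);b=plane("top",234.4,189.6,.112);c=plane("top",202,200,.108);d=plane("top",228.5,208.5,.112)
for p in(a,b,c,d):print(C.T@(p-O)*1e3)
E
```

```text
time: 22.7
tool_pos: [0.4959, 0.2451, 0.3994]
tool_rot: [3.106, 0.038, 1.373]
contact_force: [1.4, 0.3, 0.1]
opening: 0.0293
time: 23.12
tool_pos: [0.5006, 0.0368, 0.4015]
tool_rot: [3.102, 0.043, 1.364]
contact_force: [0.6, 0.6, -0.5]
opening: 0.0625
time: 23.53
tool_pos: [0.5028, -0.1713, 0.4041]
tool_rot: [3.099, 0.05, 1.352]
contact_force: [1.5, 1.6, -1.0]
opening: 0.0907
time: 23.87
tool_pos: [0.4987, -0.2568, 0.4051]
tool_rot: [3.099, 0.056, 1.335]
contact_force: [-0.5, -0.2, 0.3]
opening: 0.0917
t 23.8667 move [  16.6592   36.788  -224.1393] turn [3.7081 1.6305 0.4578] F [-0.5432 -0.1877  0.3276] op 0.09167447192801445
[ 27.0747  36.2389 110.    ]
[ 28.8721 -62.6453 112.    ]
[-26.4162  28.5593 108.    ]
[-35.5558 -59.6615 112.    ]
```

```bash

python3 -m creep '[[[8,18,-10,1.9,0.8,0.2],[8,18,-10,1.9,0.8,0.2],[0,0,-40,0,0,0],[0,0,-40,0,0,0],[0,0,-40,0,0,0]]]'
python3 -m creep '[[[0,0,-20,0,0,0],[0,0,0,0,0,0],[0,0,0,0,0,0]]]'
python3 - <<'E'
from h import *
to(.5154,-.220,.181,77)
T=viewer.read_camera("top")[165:240,270:370];S=viewer.read_camera("side")[195:270,250:350]
cv2.imwrite("pics/c6.png",cv2.resize(np.hstack([T,S]),None,fx=4,fy=4,interpolation=cv2.INTER_CUBIC))
E
```

```text
time: 24.28
tool_pos: [0.5142, -0.2169, 0.2714]
tool_rot: [3.125, 0.002, 1.339]
contact_force: [1.0, -0.2, -1.0]
opening: 0.0917
time: 24.53
tool_pos: [0.5113, -0.21, 0.2427]
tool_rot: [-3.14, -0.004, 1.344]
contact_force: [0.7, -0.7, 1.0]
opening: 0.0917
t 24.5333 move [  4.0875 -10.0486 -61.6599] turn [-0.2522 -0.0131  0.0008] F [ 0.7206 -0.7207  0.9636] op 0.09173730544620971
```

View pics/c6.png

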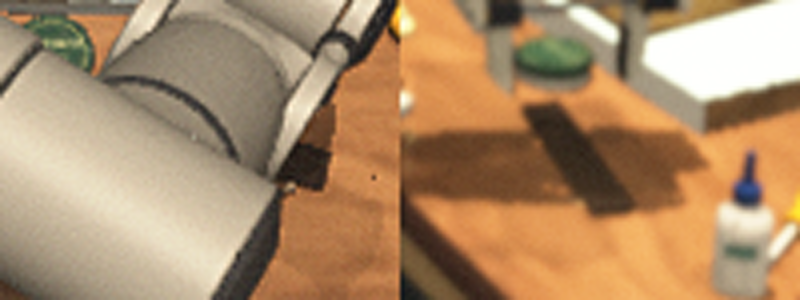

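The side view shows both fingers straddling the blank, whose ends are at (540,105) and (615,212), with good clearance. I'll descend and grip.

```bash

python3 -m creep '[[[2,-5,-20,0,0,0],[2,-5,-20,0,0,0],[0,0,-10,0,0,0],[0,0,0,0,0,0]]]'
python3 - <<'E'
from h import *
to(.5154,-.220,.181,77)
print("tip mid",proj("side",robot.observe()["tool_pos"]-[0,0,.178]))
E
```

```text
time: 24.97
tool_pos: [0.5188, -0.2209, 0.2014]
tool_rot: [3.124, 0.002, 1.345]
contact_force: [-0.5, 1.0, 0.6]
opening: 0.0919
t 24.9667 move [ -3.4069   0.925  -20.4262] turn [ 0.3134  0.9522 -0.0749] F [-0.478   0.9939  0.5714] op 0.09194259365019472
tip mid [294.093  228.0229]
```

```bash

python3 -m creep '[[[-2,0,-9,0.2,0.5,0],[-1,0,-8,0.2,0.5,0],[0,0,0,0,0,0],[0,0,0,0,0,0]]]'
python3 - <<'E'
from h import *
to(.5154,-.220,.181,77)
E
python3 -m creep '[[[0,0,0,0,0,0],[0,0,0,0,0,0],[0,0,0,0,0,0],[0,0,0,0,0,0],[0,0,0,0,0,0]]]' 1 15
python3 -m creep '[[[0,0,0,0,0,0],[0,0,0,0,0,0],[0,0,0,0,0,0],[0,0,0,0,0,0],[0,0,0,0,0,0]]]'
```

```text
time: 25.3
tool_pos: [0.5166, -0.221, 0.1872]
tool_rot: [3.139, 0.0, 1.345]
contact_force: [-1.0, 0.3, -0.0]
opening: 0.0919
t 25.3 move [-1.1541  0.9587 -6.1979] turn [ 0.0463  0.149  -0.0802] F [-1.0387  0.2583 -0.0434] op 0.09187100530190688
time: 25.72
tool_pos: [0.5169, -0.221, 0.1888]
tool_rot: [3.137, 0.001, 1.345]
contact_force: [0.1, 0.4, 0.3]
opening: 0.0629
time: 26.13
tool_pos: [0.5169, -0.221, 0.1892]
tool_rot: [3.136, 0.001, 1.345]
contact_force: [-3.6, 1.0, 6.3]
opening: 0.0298
```

The fingertips were at the blank's top edge (z ≈ 11 mm), so they closed over it. I'll reopen and go 8 mm lower.

```bash

python3 -m creep '[[[0,0,3,0,0,0],[0,0,0,0,0,0],[0,0,0,0,0,0],[0,0,0,0,0,0],[0,0,0,0,0,0]]]' -1
python3 -m creep '[[[0,0,0,0,0,0],[0,0,0,0,0,0],[0,0,0,0,0,0],[0,0,0,0,0,0]]]'
python3 -m creep '[[[0,0,-6,0,0,0],[0,0,-6,0,0,0],[0,0,0,0,0,0]]]'
python3 - <<'E'
from h import *
to(.5154,-.220,.181,77)
E
```

```text
time: 26.55
tool_pos: [0.517, -0.2211, 0.1926]
tool_rot: [3.136, 0.001, 1.345]
contact_force: [-0.7, -0.2, 0.2]
opening: 0.0585
time: 26.88
tool_pos: [0.517, -0.221, 0.1924]
tool_rot: [3.136, 0.001, 1.345]
contact_force: [0.1, -0.3, 0.3]
opening: 0.0853
time: 27.13
tool_pos: [0.517, -0.2211, 0.1794]
tool_rot: [3.136, 0.001, 1.345]
contact_force: [-0.8, 0.1, -0.3]
opening: 0.0917
t 27.1333 move [-1.5695  1.0539  1.5747] turn [ 0.1399  0.3102 -0.0849] F [-0.7737  0.0847 -0.3433] op 0.0917176065749241
```

```bash

python3 -m creep '[[[0,0,0.5,0,0,0],[0,0,0,0,0,0],[0,0,0,0,0,0],[0,0,0,0,0,0],[0,0,0,0,0,0]]]' 1 15
python3 -m creep '[[[0,0,0,0,0,0],[0,0,0,0,0,0],[0,0,0,0,0,0],[0,0,0,0,0,0],[0,0,0,0,0,0]]]'
python3 -m creep '[[[0,0,0,0,0,0],[0,0,0,0,0,0],[0,0,0,0,0,0]]]'
```

```text
time: 27.55
tool_pos: [0.5168, -0.221, 0.179]
tool_rot: [3.137, 0.001, 1.345]
contact_force: [0.5, -0.4, -0.2]
opening: 0.0632
time: 27.97
tool_pos: [0.517, -0.221, 0.1795]
tool_rot: [3.136, 0.001, 1.345]
contact_force: [-0.8, -0.9, -1.2]
opening: 0.0337
time: 28.22
tool_pos: [0.517, -0.221, 0.1795]
tool_rot: [3.136, 0.001, 1.345]
contact_force: [-0.1, -0.2, -0.6]
opening: 0.0338
```

Gripped at 33.8 mm. Now I'll lift and carry.

```bash

python3 -m creep '[[[0,0,10,0,0,0],[0,0,25,0,0,0],[0,0,38,0,0,0],[0,0,40,0,0,0],[0,0,40,0,0,0]]]'
python3 -m creep '[[[-3,30,10,0,0,0.2],[-3,36,0,0,0,0.3],[-3,36,0,0,0,0.3],[-3,36,0,0,0,0.3],[-3,36,0,0,0,0.3]]]'
python3 -m creep '[[[-3,36,0,0,0,0.3],[-3,36,0,0,0,0.3],[-3,36,0,0,0,0.2],[-2,30,0,0,0,0],[-1,15,0,0,0,0]]]'
python3 -m creep '[[[0,0,0,0,0,0],[0,0,0,0,0,0],[0,0,0,0,0,0]]]'
python3 - <<'E'
from h import *
to(.4895,.1396,.300,79.2)
E
```

```text
time: 28.63
tool_pos: [0.5132, -0.219, 0.3298]
tool_rot: [-3.125, -0.006, 1.345]
contact_force: [1.1, -0.2, -1.9]
opening: 0.0337
time: 29.05
tool_pos: [0.4979, -0.0464, 0.3556]
tool_rot: [3.132, 0.001, 1.359]
contact_force: [-0.3, -0.1, -1.2]
opening: 0.0336
time: 29.47
tool_pos: [0.4815, 0.1167, 0.36]
tool_rot: [3.129, -0.0, 1.376]
contact_force: [0.5, 0.2, -1.9]
opening: 0.0337
time: 29.72
tool_pos: [0.4801, 0.12, 0.3615]
tool_rot: [3.129, -0.001, 1.382]
contact_force: [0.2, -0.5, -1.8]
opening: 0.0338
t 29.7167 move [  9.4422  19.5631 -61.5486] turn [0.077  0.7372 0.0027] F [ 0.2133 -0.497  -1.7811] op 0.03378307944984544
```

```bash

python3 -m creep '[[[5,10,-14,0,0.4,0],[5,10,-14,0,0.4,0],[0,0,-12,0,0,0],[0,0,0,0,0,0],[0,0,0,0,0,0]]]'
python3 - <<'E'
from h import *
to(.4895,.1396,.300,79.2)
T=viewer.read_camera("top")[165:240,172:272];S=viewer.read_camera("side")[135:210,205:305]
cv2.imwrite("pics/c7.png",cv2.resize(np.hstack([T,S]),None,fx=4,fy=4,interpolation=cv2.INTER_CUBIC))
E
```

```text
time: 30.13
tool_pos: [0.4918, 0.1347, 0.3221]
tool_rot: [3.14, 0.002, 1.375]
contact_force: [1.0, -0.2, -1.2]
opening: 0.0336
t 30.1333 move [ -2.2556   4.9131 -22.1151] turn [0.1587 0.0768 0.4457] F [ 0.9708 -0.1853 -1.1862] op 0.033609415651961655
```

Picture limit is reached, so from here I rely on numbers and force.

```bash

python3 -m creep '[[[-1,3,-8,0,0,0.4],[-1,2,-8,0,0,0],[0,0,-6,0,0,0],[0,0,0,0,0,0],[0,0,0,0,0,0]]]'
python3 - <<'E'
from h import *
to(.4895,.1396,.2865,79.2)
S=viewer.read_camera("side");m=(S.max(2)<70)
print("ends",[(p,proj("side",O+C@np.array(q))) for p,q in(("near -y",(0,-.098,.125)),("far",(0,.082,.125)))])
print(S[165:190,240:268].max(2))
E
```

```text
time: 30.65
tool_pos: [0.4897, 0.139, 0.3003]
tool_rot: [3.136, 0.001, 1.38]
contact_force: [0.1, -0.2, -0.6]
opening: 0.0342
t 30.65 move [ -0.1769   0.5785 -13.7622] turn [0.1375 0.3033 0.1089] F [ 0.1231 -0.1744 -0.5715] op 0.034189501114894716
ends [('near -y', array([244.0864, 174.1277])), ('far', array([232.3894, 159.2327]))]
[[ 29  33  37  60 117 162 184 177 165 174 179 178 183 185 185 184 186 208
  237 250 251 252 252 252 252 252 252 252]
 [ 25  30  30  62 134 209 236 231 208 194 188 183 183 182 184 184 192 220
  245 251 252 252 252 252 252 252 252 252]
 [ 26  25  30  61 153 236 251 252 248 237 221 204 190 185 184 184 198 230
  248 252 253 253 252 253 252 252 252 251]
 [ 36  30  31  53 137 229 252 254 254 253 249 239 223 196 187 187 206 236
  250 253 253 253 253 253 252 252 252 251]
 [ 43  41  36  44  79 170 238 253 254 254 254 253 247 232 208 194 214 242
  251 253 253 253 253 253 253 253 252 252]
 [ 50  47  42  40  44  94 178 239 253 254 255 254 254 251 239 226 228 245
  251 253 252 253 253 253 253 253 253 251]
 [ 55  51  42  34  39  39  95 177 237 252 254 254 255 254 253 24
[... 1459 characters left out ...]
 99  97  95  93  99 108 139 183 221 231 232 232 231 230 226 216 205 185
  169 165 162 159 162 166 179 198 229 246]
 [ 96  99  98  94 101 108 133 174 217 231 234 234 234 231 231 229 226 206
  183 169 168 159 163 159 164 171 189 214]
 [ 99  97  98  94  97 111 123 169 207 228 233 235 234 233 233 232 230 224
  207 186 176 166 164 160 163 163 168 178]
 [103 100  99  96  99 109 133 162 200 224 230 236 236 236 234 234 233 231
  226 213 204 187 169 163 165 162 164 165]
 [102 101  97  96  97 109 127 161 196 217 229 234 237 237 237 234 235 233
  232 229 224 208 186 176 168 165 162 163]
 [100 100  95  98 100 107 124 165 199 211 222 231 236 237 237 236 234 232
  232 231 229 223 209 199 183 167 166 164]]
```

```bash

python3 -m creep '[[[0,0,-4,0,0,0],[0,0,-4,0,0,0],[0,0,0,0,0,0],[0,0,0,0,0,0]]]'
python3 -m creep '[[[0,0,-2,0,0,0],[0,0,0,0,0,0],[0,0,0,0,0,0]]]'
python3 -m creep '[[[0,0,-1.5,0,0,0],[0,0,0,0,0,0],[0,0,0,0,0,0]]]'
```

```text
time: 31.03
tool_pos: [0.4898, 0.1392, 0.2919]
tool_rot: [3.135, 0.001, 1.381]
contact_force: [0.3, -0.8, -1.8]
opening: 0.034
time: 31.28
tool_pos: [0.4899, 0.1392, 0.2897]
tool_rot: [3.135, 0.001, 1.381]
contact_force: [0.8, 0.5, -1.4]
opening: 0.0334
time: 31.53
tool_pos: [0.4899, 0.1392, 0.2883]
tool_rot: [3.135, 0.001, 1.381]
contact_force: [-0.4, 0.1, -0.5]
opening: 0.0341
```

```bash

python3 -m creep '[[[0,0,-1,0,0,0],[0,0,0,0,0,0],[0,0,0,0,0,0]]]'
python3 -m creep '[[[0,0,0,0,0,0],[0,0,0,0,0,0]]]'
```

```text
time: 31.78
tool_pos: [0.49, 0.1392, 0.2872]
tool_rot: [3.134, 0.001, 1.381]
contact_force: [0.3, 0.5, -0.5]
opening: 0.0335
time: 31.95
tool_pos: [0.49, 0.1392, 0.2873]
tool_rot: [3.134, 0.001, 1.381]
contact_force: [-0.1, -0.0, -1.2]
opening: 0.0337
```

```bash

python3 -m creep '[[[0,0,-1,0,0,0],[0,0,0,0,0,0],[0,0,0,0,0,0]]]'
python3 -m creep '[[[0,0,0,0,0,0],[0,0,0,0,0,0]]]'
```

```text
time: 32.2
tool_pos: [0.49, 0.1392, 0.2864]
tool_rot: [3.134, 0.001, 1.381]
contact_force: [-0.2, -0.6, -0.6]
opening: 0.0338
time: 32.37
tool_pos: [0.49, 0.1392, 0.2864]
tool_rot: [3.134, 0.001, 1.381]
contact_force: [0.5, 0.7, -0.4]
opening: 0.0339
```

```bash

python3 -m creep '[[[0,0,-1,0,0,0],[0,0,0,0,0,0],[0,0,0,0,0,0]]]'
python3 -m creep '[[[0,0,0,0,0,0],[0,0,0,0,0,0]]]'
```

```text
time: 32.62
tool_pos: [0.49, 0.1392, 0.2857]
tool_rot: [3.134, 0.001, 1.381]
contact_force: [-0.9, -0.1, 0.4]
opening: 0.0341
time: 32.78
tool_pos: [0.49, 0.1392, 0.2857]
tool_rot: [3.134, 0.001, 1.381]
contact_force: [-0.4, -0.1, -0.7]
opening: 0.0339
```

```bash

python3 -m creep '[[[0,0,-1,0,0,0],[0,0,0,0,0,0],[0,0,0,0,0,0]]]'
python3 -m creep '[[[0,0,0,0,0,0],[0,0,0,0,0,0]]]'
```

```text
time: 33.03
tool_pos: [0.49, 0.1393, 0.2853]
tool_rot: [3.133, 0.0, 1.381]
contact_force: [-0.7, 0.5, 0.9]
opening: 0.0339
time: 33.2
tool_pos: [0.4899, 0.1393, 0.2852]
tool_rot: [3.133, 0.0, 1.381]
contact_force: [-1.0, -0.1, 1.8]
opening: 0.0337
```

The rest is touched (Fz up to +1.8 N). Next I'll tip the stand end down a degree at a time about the rest until it bears too.

```bash

python3 -m creep '[[[0.6,3.1,-0.7,-0.98,0.19,0],[0,0,0,0,0,0],[0,0,0,0,0,0]]]'
python3 -m creep '[[[0,0,0,0,0,0],[0,0,0,0,0,0]]]'
python3 -c "from h import *;o=robot.observe();print(o['torque'],C.T@o['torque'])"
```

```text
time: 33.45
tool_pos: [0.4906, 0.1425, 0.2852]
tool_rot: [3.133, 0.019, 1.38]
contact_force: [-1.3, -0.2, 0.5]
opening: 0.0338
time: 33.62
tool_pos: [0.4906, 0.1425, 0.2851]
tool_rot: [3.133, 0.02, 1.381]
contact_force: [-1.8, -0.2, 2.8]
opening: 0.0341
[0.0084 0.1068 0.0083] [-0.0117  0.1065  0.0083]
```

```bash

python3 -m creep '[[[0.6,3.1,-0.7,-0.98,0.19,0],[0,0,0,0,0,0],[0,0,0,0,0,0]]]'
python3 -m creep '[[[0,0,0,0,0,0],[0,0,0,0,0,0]]]'
python3 -c "from h import *;o=robot.observe();print(o['torque'],C.T@o['torque'])"
```

```text
time: 33.87
tool_pos: [0.4913, 0.1457, 0.285]
tool_rot: [3.132, 0.039, 1.38]
contact_force: [-1.2, -1.0, 1.3]
opening: 0.0343
time: 34.03
tool_pos: [0.4913, 0.1458, 0.2849]
tool_rot: [3.132, 0.039, 1.38]
contact_force: [-0.5, -0.8, 2.3]
opening: 0.0338
[0.0146 0.1988 0.0285] [-0.0229  0.198   0.0285]
```

```bash

python3 -m creep '[[[0,0,0,0,0,0],[0,0,0,0,0,0],[0,0,0,0,0,0],[0,0,0,0,0,0],[0,0,0,0,0,0]]]' 0
python3 -m creep '[[[0,0,5,0,0,0],[0,0,15,0,0,0],[0,0,30,0,0,0],[0,0,40,0,0,0],[0,0,40,0,0,0]]]'
python3 -m creep '[[[0,-35,10,0,0,0],[0,-40,10,0,0,0],[0,-40,0,0,0,0],[0,-40,0,0,0,0],[0,-40,0,0,0,0]]]'
python3 -m creep '[[[0,-40,0,0,0,0],[0,-40,0,0,0,0],[0,-40,0,0,0,0],[0,-30,0,0,0,0],[0,0,0,0,0,0]]]'
python3 - <<'E'
from h import *
T=viewer.read_camera("top");S=viewer.read_camera("side")
m=np.zeros(T.shape[:2],np.uint8);m[175:235,175:265]=(T.max(2)<75)[175:235,175:265]
n,l,st,c=cv2.connectedComponentsWithStats(m)
for k in range(1,n):
    if st[k,4]>60:
        p=np.array([(C.T@(plane("top",u,v,.116)-O))[:2]*1e3 for v,u in np.argwhere(l==k)],np.float32);print(st[k],cv2.minAreaRect(p))
print(T[180:216:1,196:250:2].max(2))
m=np.zeros(S.shape[:2],np.uint8);m[140:200,210:270]=(S.max(2)<85)[140:200,210:270]
n,l,st,c=cv2.connectedComponentsWithStats(m)
print("side",[(s,cc) for s,cc in zip(st[1:],c[1:]) if s[4]>20])
for q in((0,-98,118),(0,82,112)): print(proj("side",O+C@(np.array(q)/1e3)))
E
```

```text
time: 34.45
tool_pos: [0.4916, 0.1456, 0.2843]
tool_rot: [3.132, 0.038, 1.379]
contact_force: [1.0, 0.6, 0.0]
opening: 0.0458
time: 34.87
tool_pos: [0.489, 0.145, 0.4108]
tool_rot: [-3.132, 0.045, 1.38]
contact_force: [1.6, -0.1, -0.1]
opening: 0.0461
time: 35.28
tool_pos: [0.488, -0.0492, 0.4454]
tool_rot: [3.128, 0.038, 1.393]
contact_force: [1.5, 0.3, 0.5]
opening: 0.0458
time: 35.7
tool_pos: [0.485, -0.2122, 0.4483]
tool_rot: [3.124, 0.042, 1.388]
contact_force: [-0.1, 0.2, -1.0]
opening: 0.0456
[187 183  58  22 415] ((0.48980140686035156, -9.571640014648438), (182.13885498046875, 37.13785171508789), 89.52595520019531)
[[193 192 195 198 196 195 195 196 196 191 190 186 183 180 179 181 180 182
  188 188 190 188 191 187 188 188 183]
 [189 185 187 186 205 189 192 191 190 193 190 194 193 187 184 192 182 184
  188 190 193 193 192 188 193 190 183]
 [189 184 177 176 255 182 188 192 192 188 189 189 194 192 188 189 188 180
  186 190 195 193 186 187 191 189 186]
 [176 185 190 195 255 168 188 194 198 194 187 196 187 186 194 187 185 181
  182 190 186 189 191 187 186 190 192]
 [ 75 142 180 236
[... 3023 characters left out ...]
5  93 152]
 [225 221 223 219 214 215 207 209 208 203 199 200 195 192 192 185 181 177
  170 164 156 148 136 119  77 105 152]
 [227 222 220 220 215 217 209 211 205 205 201 204 196 198 190 191 184 180
  171 166 163 155 145 135 109 154 152]
 [227 227 221 220 217 215 214 210 206 205 203 201 203 195 194 194 189 181
  179 168 168 158 150 142 124 112 149]
 [229 227 226 223 219 219 215 215 210 208 207 207 203 201 196 191 189 181
  182 180 169 165 155 155 139 121 122]
 [227 229 227 225 223 218 214 216 216 209 207 207 202 206 199 199 191 188
  184 181 174 166 163 157 147 142 115]]
side [(array([231, 164,  18,  16, 133], dtype=int32), array([239.5113, 171.8647]))]
[244.0855 175.9519]
[232.4231 162.331 ]
```

```bash
python3 -m creep '[[[0,0,0,0,0,0],[0,0,0,0,0,0],[0,0,0,0,0,0]]]'
python3 -c "
from cell import robot
o=robot.observe();print(o['time'],o['contact_force'],o['qvel']);print(robot.hand_in())"
```

```text
time: 36.05
tool_pos: [0.4853, -0.2054, 0.4488]
tool_rot: [3.125, 0.038, 1.393]
contact_force: [0.2, 0.6, -0.5]
opening: 0.046
36.05 [ 0.24977058  0.56288674 -0.50903424] [ 0.02549989 -0.01062444  0.00781916  0.00421802  0.00100136  0.00556442]
the job is handed in; nothing more can be done
None
```

The stand is raised against its stop and the ebony blank lies across it and the wooden rest. I handed the job in at about 36 s, with the robot clear of everything.

**What happened**
- **Stand, first try:** I backed off just short of the over-centre point, because the force there is too weak to read, and the stand swung back to parked.
- **Stand, second try:** I pushed along the arc until the stop was felt, at about 4 N, eased off at once and withdrew. The picture afterwards showed the stand standing on its own. The highest force I read on it in either try was about 5 N. The snap itself was too weak to feel, so I judged it by the force rising at the stop.
- **Blank, first grasp:** the fingertips were about 8 mm too high and closed over its top edge, pressing with about 6–7 N. I reopened, went lower and gripped it at 33.8 mm.
- **Placing:** I lowered the blank until the rest took about 2 N, tipped the other end down 2° to meet the stand, and let go.

**Last checks**
- **Top view:** the blank's centre is at about x +0.5, y -9.6 mm in the cradle frame, turned 0.5° from the cradle's length. I aimed between the cradle's origin and the middle of the two supports (y about -13 mm), because the raised bar stands at about y +34 mm. The far horns show on the outer side of it. The stand's horn is where it was after the snap.
- **Level:** I did not measure this directly. The side view was only roughly consistent, with the blank's middle about 3 pixels from where I expected it. The stand's bar top is probably about 4 mm below the rest's, so the blank may slope by 2–3°.
- **Not seen directly:** the arm hid part of the near side in that last view, and the 12-picture limit was used up, so the final check was on pixel values only. I did not re-check the bystanders at the end.
- **Disagreement:** the two cameras put the blank's height on the bench about 10 mm apart from its known thickness, so I relied on the top view for its position.

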